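# Stack the keyed spacing collars on a cutter arbor

### The arm

A 7-joint arm with a two-finger parallel gripper is mounted at the origin on the work surface. World frame = base frame: x ahead of the robot, y to its left, z up, the work surface at z = 0. Lengths are in m, angles in rad, forces in N, time in s.
With the tool pointing down it reaches from about 0.4 to 0.925 m from the base axis. Payload 5.6 kg.
Tool frame: the origin (TCP) lies midway between the tips of the shut fingers; the grasp point (between the pads) lies robot.grasp_offset behind it (robot.grasp_offset is the distance from the TCP to the grasp point, in m); y points along the fingers, x is the direction in which the jaws open and shut, and the axes are right-handed (so a half turn about y gives the same grasp; the last joint's range is limited). The gripper opens to 85 mm and grips with 20 to 120 N. Pads are 22 mm wide; open, the fingers measure 114 mm over their backs; the gripper's body (76 mm by 85 mm) begins 54 mm behind the grasp point. The pads swing forward as they close: fully open they stand 13 mm farther back than shut.
Start: joints at [1.138, 0.468, -0.012, 1.603, 0.006, 1.071, -0.056], TCP at [0.247, -0.601, 0.231] pointing down, gripper open.
Joint ranges: [-2.53, 2.53], [-0.31, 2.02], [-1.57, 1.55], [0.28, 2.44], [-1.29, 4.43], [0.15, 1.84], [-2.92, 2.92]. Speed limits (rad/s): [2.57, 2.57, 3.14, 3.14, 3.14, 3.14, 3.14].

### API

Orientations are given as a unit quaternion [w, x, y, z].
In Python, from workcell import robot gives the robot as it stands.
- The arm moves only by the shell command python3 -m creep 'ROWS' [FORCE]. ROWS is JSON, a list of rows, each an object with "rot": the turn, a rotation vector about the world's x, y, z in rad, a list of three; "travel": the shift along the world's x, y, z in mm, a list of three; "claw": the finger opening in mm, from 0 to 85.4. In form: [{"rot": [ax, ay, az], "travel": [x, y, z], "claw": claw}, ...]. A call has 1 to 12 rows; each row is the pose to reach, as a shift and turn from the pose measured when the call began; what a row does not reach only later rows make up. A row lasts 1/10 s, in which the tool goes at most 50 mm and 8.59 degrees, less where a joint would pass 70% of its speed; a pose out of reach is approached as far as the arm can. A call with a gripper value outside its range is refused whole. The fingers move at their own pace and stop on an object; FORCE is the grip in N (left out, the last holds). Time passes only in rows, so rows that repeat a pose let the fingers close. It gives the time, the measured TCP pose, the force and the opening at its end, in the units of the state.
- robot.read_state(): the state, without advancing time (a new reading comes with each control period).
- robot.camera(name): name is "side" or "top" or "wrist"; returns (picture, depth): 480x640x3 uint8, blue, green, red; 480x640 float32, m along the optical axis (not along the pixel's ray), 0 where there is no reading.
- robot.camera_model(name): a dict with "fx", "fy", "cx", "cy" (pixels), "k1" (the pictures are not rectified: a ray, as slopes to the right and down, at radius r is drawn at 1 + k1 r^2 times it, then the intrinsics apply), "view" (4x4, takes a point from world to camera coordinates). Camera axes: x right, y down, z forward; pixel columns grow to the right and rows downward; lengths in m; the calibration is good to about 2 mm. A picture is of the moment at which its call begins: read the wrist's pose just before it. camera_model takes no time and is no camera call; for the wrist camera it gives the pose at the moment of the call.
- robot.close_job(): hands the job in, once; it reports no verdict.
Trained networks look in the newest picture that a camera, given by its name, has taken for a name from the list of things; names that differ only in an ending like _2 or _b are one class to them, and where a whole thing is asked for, a point or a joint stands for the part that bears it (a point fixed in the world has none). Each returns a list of dicts, best first, with "score" (0 to 1); they miss things now and then, are a little off and sometimes report something else, mostly with a low value. They report only what shows in the picture. A call takes as long as a camera call. They do not tell look-alikes from the thing itself.
- robot.trace(thing, camera): "mask" (480x640 bool, what is visible of it) and "bbox" ([centre column, centre row, width, height] in pixels, round what is visible of it).
The state is a dict: "time": time; "joints": joint angles; "joint_velocities": joint speeds; "tau": joint torques, N m; "position": TCP position; "eef_rot": TCP orientation; "ft_force": force on the tool from outside, world axes, zero at the start; "torque": the same for the moment, N m; "grip_width": finger opening in m.
Only numpy, scipy, OpenCV 4.12 (cv2) and the standard library are available. Lean on these libraries where they do the work, as an engineer would, in place of code of your own. Each camera call takes 0.05 s, during which the arm holds its last target.

### The job

Build up the three loose steel spacing collars on the keyed cutter arbor in the blue bench stand: the thickest first, down against the arbor's shoulder, then the medium one on it, then the thinnest on top. Where a collar lands on the end of the key, turn it lightly until you feel its keyway come free, then guide it down in the gripper until it sits fully home; never force it and never let it drop. Finish with all three seated and let go of, and leave the nut, the jar and the hammer where they are.

Things in the scene. Friction and masses are not known exactly. Their poses are not given: they have to be found in the camera images.
- thick_collar_center (a point): Loose steel spacing collar, the thickest: a flat ring 20 mm thick, 50 mm outside, 26.5 mm bore, lying flat on the bench. A keyway slot 10.4 mm wide, its floor 18 mm from the axis, runs through the bore from face to face; the outside is unbroken, both faces alike. Point: on the axis, half-way up; z along the axis, the keyway on the +x side. Weighs 80 to 280 g.
- medium_collar_center (a point): Loose steel spacing collar, the middle one: a flat ring 14 mm thick, 50 mm outside, 26.5 mm bore, lying flat on the bench. A keyway slot 10.4 mm wide, its floor 18 mm from the axis, runs through the bore from face to face; the outside is unbroken, both faces alike. Point: on the axis, half-way up; z along the axis, the keyway on the +x side. Weighs 80 to 280 g.
- thin_collar_center (a point): Loose steel spacing collar, the thinnest: a flat ring 9 mm thick, 50 mm outside, 26.5 mm bore, lying flat on the bench. A keyway slot 10.4 mm wide, its floor 18 mm from the axis, runs through the bore from face to face; the outside is unbroken, both faces alike. Point: on the axis, half-way up; z along the axis, the keyway on the +x side. Weighs 80 to 280 g.
- shoulder (a point): Round shoulder of the upright cutter arbor (50 mm diameter, 10 mm thick). Point: on the axis, on its upper face, 90 mm above the bench; z up the axis, x and y as stand. Above it a plain 25 mm shaft for 48 mm, a bevel to 18 mm diameter within 3.5 mm, and an 18 mm thread up to 57.5 mm. Loads above 60 N on arbor, key or stand bruise the key and spoil the job.
- key_end (a point): Point on the arbor's axis at the key's upper end, 40 mm above the shoulder. The brass key, 8 mm wide, outer face 15.8 mm from the axis, runs from the shoulder up to here and ends square. Its direction is not measured: it points along this frame's +x, up to 0.8 rad to either side, new each time. A collar is centred by the plain shaft above the key, then rests on the key's end until its keyway faces it.
- stand: Blue cast stand bolted to the bench; origin under its centre on the arbor's axis. Base plate 130 mm (x) by 110 mm (y), 14 mm thick, column about 60 mm in diameter up to the arbor; small brake lever on the -y side, 48 mm up. A brake drags on the arbor: it turns only under about 0.4 N m and stays where it is left. A keyway clears the key by 1.2 mm on each side, so it must face it within about 5 degrees.
- nut: Loose brass hexagon nut, 37 mm over its corners, 16 mm high, lying flat; origin under its centre. Not needed yet: leave it.
- screw_jar: Loose clear screw jar with an orange cap, 56 mm diameter, 75 mm high, standing; origin under its centre. Leave it.
- hammer: Loose hammer, 300 mm long, wooden handle, lying; origin at mid-length on the bench, +x towards the head. Leave it.
There are look-alikes about, which are no part of the job. What is shaped like the part that bears thick_collar_center but pink or turquoise is not meant. Leave any purple look-alike of the part that bears medium_collar_center alone.

How it is judged:
By the outcome, as a careful person would: the job done as asked, in the order asked, and still so for the second after the job is handed in, with the robot touching nothing.
It also fails if it takes over 72 s, if anything falls off the work surface, if the arm or the gripper's body presses on something with over 40 N, if the wrist force passes 120 N, or if a joint passes its speed limit or range.

## Working session

There is one attempt and no reset: what is moved stays moved. The work goes in short steps, Python scripts to look and compute and a shell command to move; the robot and the scene stay as the last step left them, time stands still between calls to the robot, and variables do not carry over. Pictures are saved under pics/ and viewed, and the job is handed in when it is done.

```bash
ls; mkdir -p pics; cat > h.py <<'E'
import numpy as np,cv2
from workcell import robot
def snap(n,f):
    s=robot.read_state(); p,d=robot.camera(n); cv2.imwrite(f'pics/{f}.png',p); m=robot.camera_model(n)
    np.savez(f'pics/{f}.npz',p=p,d=d,view=np.array(m['view']),K=np.array([m['fx'],m['fy'],m['cx'],m['cy'],m['k1']])); return p,d,m
def load(f):
    z=np.load(f'pics/{f}.npz');return z['p'],z['d'],z['view'],z['K']
def rays(u,v,K):
    fx,fy,cx,cy,k1=K
    x=(np.asarray(u,float)-cx)/fx;y=(np.asarray(v,float)-cy)/fy
    a,b=x.copy(),y.copy()
    for _ in range(20):
        s=1+k1*(a*a+b*b);a=x/s;b=y/s
    return a,b
def cloud(f):
    p,d,V,K=load(f)
    v,u=np.mgrid[0:480,0:640]
    a,b=rays(u,v,K)
    P=np.stack([a*d,b*d,d,np.ones_like(d)],-1)@np.linalg.inv(V).T
    W=P[...,:3]; W[d==0]=np.nan
    return W
def pix_at_z(u,v,z,V,K):
    a,b=rays(u,v,K);I=np.linalg.inv(V);o=I[:3,3];r=I[:3,:3]@np.array([a,b,1.]);return o+r*(z-o[2])/r[2]
def proj(P,V,K):
    P=np.atleast_2d(P);c=P@V[:3,:3].T+V[:3,3];a=c[:,0]/c[:,2];b=c[:,1]/c[:,2];s=1+K[4]*(a*a+b*b)
    return np.stack([K[0]*a*s+K[2],K[1]*b*s+K[3]],-1)
E
python3 - <<'E'
from h import *
s=robot.read_state();print(s,robot.grasp_offset)
for n in('top','side'):
    p,d,m=snap(n,n+'0');print(n,m)
E
```

```text
pics
{'time': 0.0, 'joints': array([ 1.13800294,  0.46835648, -0.01162121,  1.6036216 ,  0.00598485,
        1.07139575, -0.05631063]), 'joint_velocities': array([ 9.94022049e-04, -6.37825406e-05, -9.23730915e-04, -1.67681058e-04,
       -1.11467881e-03, -1.00336170e-03, -1.47809583e-03]), 'tau': array([-1.17615905e-04, -5.32390809e+01,  2.11646355e-02, -2.51311755e+01,
        1.13967768e-02,  7.79413356e-03, -8.64979086e-06]), 'position': array([ 0.24673864, -0.60074937,  0.23035259]), 'eef_rot': array([ 0.58766682, -0.58703983,  0.39425227, -0.39318837]), 'ft_force': array([-0.19707936,  0.13846919,  0.26896319]), 'torque': array([ 0.00646138, -0.0015184 , -0.0053306 ]), 'grip_width': 0.0853382288572544} 0.0187
top {'fx': 516.8164793517867, 'fy': 516.8164793517867, 'cx': 320.3594621362837, 'cy': 238.55453729862268, 'k1': -0.04336282844515217, 'view': array([[ 0.02349827, -0.99945034,  0.02338468, -0.04690406],
       [-0.99536219, -0.02557197, -0.09273713,  0.57449869],
       [ 0.09328415, -0.02109706, -0.99541598,  0.91845359],
       [ 0.        ,  0.        ,  0.        ,  1.        ]])}
side {'fx': 495.34574496387967, 'fy': 495.34574496387967, 'cx': 319.00542364752494, 'cy': 237.24627413337953, 'k1': -0.03780627220212262, 'view': array([[-0.6983376 , -0.71548406,  0.02017811,  0.37418914],
       [-0.440696  ,  0.40757905, -0.79979144,  0.32992699],
       [ 0.56401385, -0.56741685, -0.59993874,  0.61428882],
       [ 0.        ,  0.        ,  0.        ,  1.        ]])}
```

View pics/top0.png

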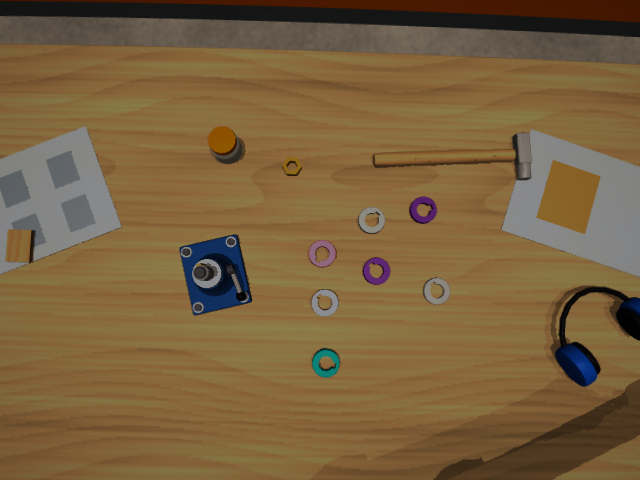

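View pics/side0.png

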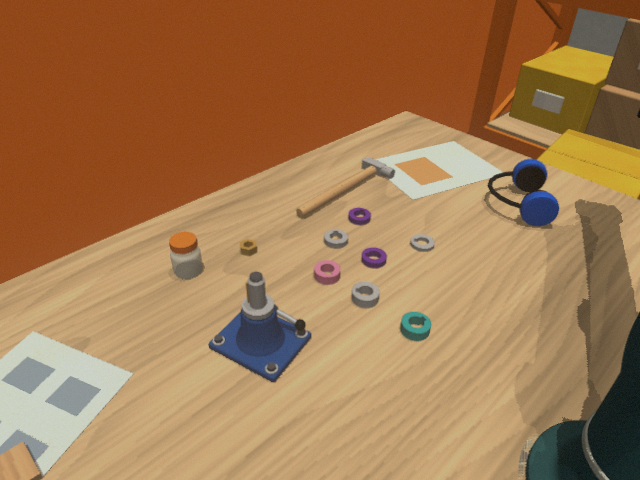

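Grey rings in the top view are at (325,303), (371,220) and (437,291). Pink (322,253), turquoise (326,363) and purple (424,210), (377,271) are the look-alikes. I'll measure heights and take enlarged crops.

```bash
python3 - <<'E'
from h import *
W=cloud('top0');p,d,V,K=load('top0')
Ws=cloud('side0')
print('table z top',np.nanmedian(W[380:440,150:280,2]))
import itertools
crops=[]
for n,(u,v) in dict(a=(325,303),b=(371,220),c=(437,291),arb=(207,272)).items():
    z=W[v-22:v+22,u-22:u+22,2]; print(n,np.round(np.nanpercentile(z,[5,25,50,75,90,95,99]),4))
    crops.append(cv2.resize(p[v-25:v+25,u-25:u+25],(380,290)if 0 else (290,290),interpolation=cv2.INTER_CUBIC))
cv2.imwrite('pics/crops.png',np.vstack([np.hstack(crops[:2]),np.hstack(crops[2:])]))
ps=load('side0')[0]
for n,(u,v) in dict(b=(336,239),a=(366,295),c=(422,242)).items():
    z=Ws[v-12:v+12,u-16:u+16,2]; print(n,np.round(np.nanpercentile(z,[5,25,50,75,90,95,99]),4))
cv2.imwrite('pics/sc.png',cv2.resize(ps[215:345,225:445],(800,473),interpolation=cv2.INTER_CUBIC))
E
```

```text
table z top -0.000609374268828955
a [-0.003  -0.0011  0.0002  0.0026  0.0196  0.0207  0.0223]
b [-0.0031 -0.0011  0.0003  0.0028  0.0138  0.0148  0.0163]
c [-0.0031 -0.0012  0.0002  0.0025  0.0089  0.0099  0.0117]
arb [0.0114 0.0149 0.0439 0.0897 0.1366 0.1457 0.1491]
b [-0.0027 -0.0013  0.0005  0.011   0.013   0.0138  0.0143]
a [-0.0022  0.0008  0.0127  0.0181  0.0194  0.0199  0.0208]
c [-0.003  -0.0018 -0.0004  0.0059  0.0076  0.0084  0.0093]
```

View pics/crops.png

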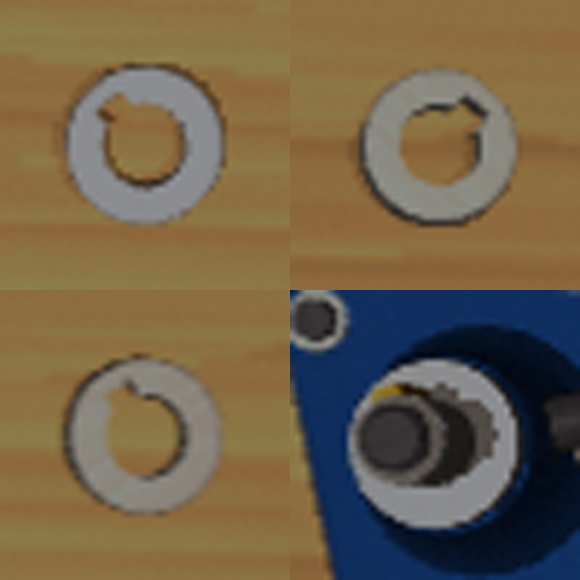

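View pics/sc.png

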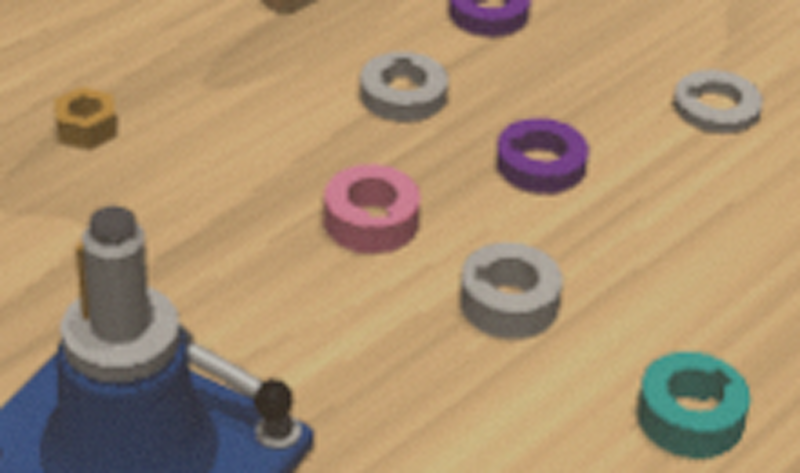

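```bash
cat >> h.py <<'E'
def warp(f,c,z,half=0.045,res=0.00025):
    """rectify plane z around c: columns = +x, rows = -y"""
    p,d,V,K=load(f); n=int(2*half/res)
    xs=c[0]-half+(np.arange(n)+.5)*res; ys=c[1]+half-(np.arange(n)+.5)*res
    X,Y=np.meshgrid(xs,ys); uv=proj(np.stack([X,Y,0*X+z],-1).reshape(-1,3),V,K).reshape(n,n,2).astype(np.float32)
    return cv2.remap(p,uv[...,0],uv[...,1],cv2.INTER_CUBIC),X,Y
E
python3 - <<'E'
from h import *
p,d,V,K=load('top0');ims=[]
for n,(u,v,z,R) in dict(a=(325,303,.02,.025),b=(371,220,.014,.025),c=(437,291,.009,.025),sh=(213,272,.09,.025)).items():
    c=pix_at_z(u,v,z,V,K)[:2]
    im,X,Y=warp('top0',c,z)
    hsv=cv2.cvtColor(im,cv2.COLOR_BGR2HSV)
    m=((hsv[...,1]<70)&(hsv[...,2]>100)).astype(np.uint8)
    k,l,st,ce=cv2.connectedComponentsWithStats(m)
    i=1+np.argmax(st[1:,4]); mm=(l==i).astype(np.uint8)
    ct=max(cv2.findContours(mm,cv2.RETR_EXTERNAL,cv2.CHAIN_APPROX_NONE)[0],key=cv2.contourArea)
    hull=cv2.convexHull(ct)
    (cx,cy),r=cv2.minEnclosingCircle(ct); e=cv2.fitEllipse(ct)
    w=np.array([X[0,0]+e[0][0]*.00025,Y[0,0]-e[0][1]*.00025])
    # keyway angle: material mask between radius 14 and 17.5mm
    dx=X-w[0];dy=Y-w[1];rr=np.hypot(dx,dy)
    s=(rr>.0142)&(rr<.0172)&(mm==0); ang=np.arctan2(dy[s].mean(),dx[s].mean())
    print(n,w.round(4),'az',np.round(np.arctan2(w[1],w[0]),3),'R',np.hypot(*w).round(3),'ell d mm',np.round(np.array(e[1])*.25,1),'key deg',np.degrees(ang).round(1),s.sum())
    q=im.copy();cv2.circle(q,(int(e[0][0]),int(e[0][1])),100,(0,255,0),1)
    cv2.line(q,(int(e[0][0]),int(e[0][1])),(int(e[0][0]+100*np.cos(ang)),int(e[0][1]-100*np.sin(ang))),(0,0,255),1)
    ims.append(cv2.resize(q,(300,300)))
cv2.imwrite('pics/w.png',np.vstack([np.hstack(ims[:2]),np.hstack(ims[2:])]))
# stand corners bolts
for b in [(186,252),(232,242),(242,296),(198,308)]: print(pix_at_z(*b,.02,V,K).round(4))
# key yellow
hsv=cv2.cvtColor(p,cv2.COLOR_BGR2HSV)[250:295,185:235]
y=(hsv[...,0]>18)&(hsv[...,0]<35)&(hsv[...,1]>120);vv,uu=np.nonzero(y);print(len(vv),vv+250,uu+185)
for a,b in zip(uu+185,vv+250): print(a,b,pix_at_z(a,b,.13,V,K)[:2].round(4),end=';')
E
```

```text
a [ 0.4589 -0.0432] az -0.094 R 0.461 ell d mm [48.8 49.4] key deg 40.8 485
b [ 0.6149 -0.1275] az -0.204 R 0.628 ell d mm [48.2 49.1] key deg -41.7 509
c [ 0.4851 -0.2522] az -0.479 R 0.547 ell d mm [48.2 49. ] key deg 31.9 512
sh [0.506  0.1604] az 0.307 R 0.531 ell d mm [48.4 48.6] key deg 22.5 2950
[0.5451 0.2129 0.02  ]
[0.5656 0.1293 0.02  ]
[0.4674 0.1073 0.02  ]
[0.4438 0.1864 0.02  ]
21 [263 264 264 264 264 264 265 265 265 265 280 282 288 289 289 290 290 290
 291 291 291] [200 197 198 199 200 204 196 197 198 205 185 185 186 185 186 185 186 187
 185 186 187]
200 263 [0.5211 0.1632];197 264 [0.5194 0.168 ];198 264 [0.5194 0.1664];199 264 [0.5195 0.1648];200 264 [0.5195 0.1632];204 264 [0.5197 0.1567];196 265 [0.5177 0.1696];197 265 [0.5178 0.1679];198 265 [0.5178 0.1663];205 265 [0.5181 0.155 ];185 280 [0.4931 0.1862];185 282 [0.4899 0.1861];186 288 [0.4803 0.184 ];185 289 [0.4786 0.1856];186 289 [0.4787 0.1839];185 290 [0.477  0.1855];186 290 [0.4771 0.1839];187 290 [0.4771 0.1823];185 291 [0.4754 0.1854];186 291 [0.4755 0.1838];187 291 [0.4755 0.1822];
```

View pics/w.png

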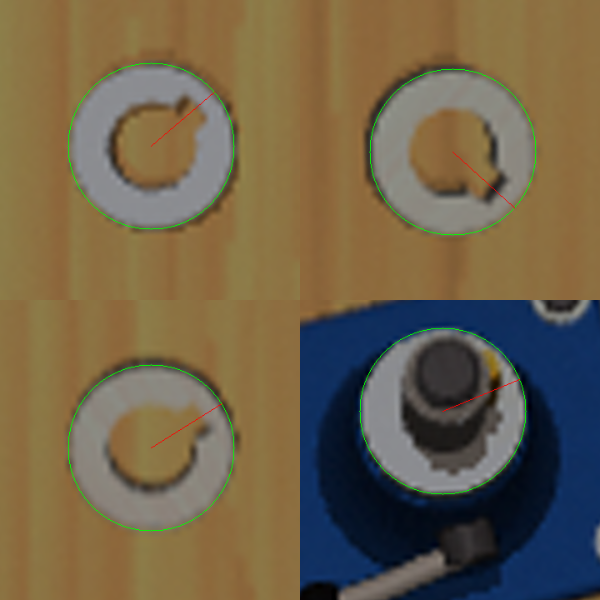

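The rectified crops confirm it: a (325,303) is about 20 mm high, so thick; b (371,220) is about 14 mm, medium; c (437,291) is about 9 mm, thin. All three are steel grey. The keyways point at about 41°, -42° and 32°. The brass key shows at the upper right of the shaft. Next I'll check the wrist camera geometry.

```bash
python3 - <<'E'
from h import *
from scipy.spatial.transform import Rotation as R
s=robot.read_state();q=s['eef_rot'];M=R.from_quat(np.r_[q[1:],q[0]]).as_matrix();print('tool axes\n',M.round(3))
m=robot.camera_model('wrist');V=np.array(m['view']);I=np.linalg.inv(V);print('cam in tool',M.T@(I[:3,3]-s['position']),'cam z in tool',M.T@I[:3,2],'campos',I[:3,3]);print({k:m[k] for k in('fx','fy','cx','cy','k1')})
print('cam x in tool',M.T@I[:3,0])
I=np.linalg.inv(load('top0')[2]);print(I[:3,3]);I=np.linalg.inv(load('side0')[2]);print(I[:3,3])
E
```

```text
tool axes
 [[ 0.38  -0.001  0.925]
 [-0.925  0.001  0.38 ]
 [-0.002 -1.    -0.   ]]
cam in tool [-0.00098239 -0.14245156  0.06347348] cam z in tool [-6.04258272e-05  9.66154213e-01 -2.57965176e-01] campos [ 0.30517961 -0.57598162  0.37287239]
{'fx': 369.51049890678195, 'fy': 369.51049890678195, 'cx': 320.74761115563365, 'cy': 245.83818622142084, 'k1': -0.013013485420137505}
cam x in tool [ 9.99999931e-01 -3.59306904e-05 -3.68811063e-04]
[ 0.48725928 -0.01281055  0.96861758]
[0.06024045 0.48181286 0.62485802]
```

```bash
python3 -m creep '[{"rot":[0,0,0],"travel":[213,301,0],"claw":85},{"rot":[0,0,0],"travel":[213,301,0],"claw":85},{"rot":[0,0,0],"travel":[213,301,0],"claw":85},{"rot":[0,0,0],"travel":[213,301,0],"claw":85},{"rot":[0,0,0],"travel":[213,301,0],"claw":85},{"rot":[0,0,0],"travel":[213,301,0],"claw":85},{"rot":[0,0,0],"travel":[213,301,0],"claw":85},{"rot":[0,0,0],"travel":[213,301,0],"claw":85}]' 40
```

```text
time: 0.9
position: [0.4627, -0.2942, 0.2303]
eef_rot: [0.59, -0.588, 0.392, -0.391]
ft_force: [0.4, -0.9, 0.7]
grip_width: 0.0852
```

```bash
python3 -m creep '[{"rot":[0,0,0],"travel":[-13,436,-60],"claw":66},{"rot":[0,0,0],"travel":[-13,436,-60],"claw":66},{"rot":[0,0,0],"travel":[-13,436,-60],"claw":66},{"rot":[0,0,0],"travel":[-13,436,-60],"claw":66},{"rot":[0,0,0],"travel":[-13,436,-60],"claw":66},{"rot":[0,0,0],"travel":[-13,436,-60],"claw":66},{"rot":[0,0,0],"travel":[-13,436,-60],"claw":66},{"rot":[0,0,0],"travel":[-13,436,-60],"claw":66},{"rot":[0,0,0],"travel":[-13,436,-60],"claw":66},{"rot":[0,0,0],"travel":[-13,436,-60],"claw":66},{"rot":[0,0,0],"travel":[-13,436,-60],"claw":66}]' 40
python3 - <<'E'
from h import *
snap('wrist','wA')
E
```

```text
time: 2.0
position: [0.4491, 0.1426, 0.1699]
eef_rot: [0.59, -0.589, 0.392, -0.39]
ft_force: [1.0, 0.7, 0.1]
grip_width: 0.066
```

View pics/wA.png

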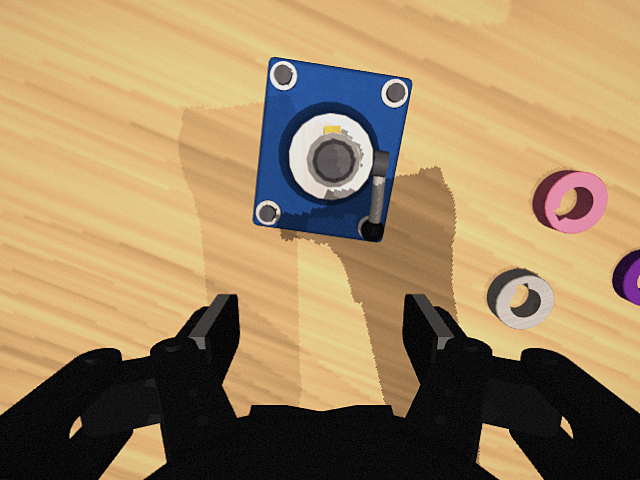

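The wrist view shows the arbor at (333,158) with the brass key end at (331,130). Fingers are at the bottom.

```bash
python3 - <<'E'
from h import *
p,d,V,K=load('wA');ims=[]
def show(c,z,thr=None):
    im,X,Y=warp('wA',c,z,half=.03,res=.0002)
    q=im.copy()
    return q,X,Y
import sys
# shoulder outer circle z=.09
im,X,Y=warp('wA',(.506,.16),.09,half=.035,res=.0002)
hsv=cv2.cvtColor(im,cv2.COLOR_BGR2HSV)
blue=((hsv[...,0]>95)&(hsv[...,0]<130)&(hsv[...,1]>120)).astype(np.uint8)
inner=(1-blue);k,l,st,ce=cv2.connectedComponentsWithStats(inner);i=l[175,175];mm=cv2.morphologyEx((l==i).astype(np.uint8),cv2.MORPH_OPEN,np.ones((25,25)))
ct=max(cv2.findContours(mm,cv2.RETR_EXTERNAL,cv2.CHAIN_APPROX_NONE)[0],key=cv2.contourArea);e=cv2.fitEllipse(ct);print('shoulder',X[0,0]+e[0][0]*.0002,Y[0,0]-e[0][1]*.0002,np.array(e[1])*.2)
ims.append(cv2.resize(im,(400,400)))
im,X,Y=warp('wA',(.506,.16),.13,half=.035,res=.0002)
hsv=cv2.cvtColor(im,cv2.COLOR_BGR2HSV)
y=((hsv[...,0]>18)&(hsv[...,0]<35)&(hsv[...,1]>110)&(hsv[...,2]>100)).astype(np.uint8)
y[(np.hypot(X-.506,Y-.16)>.02)]=0
k,l,st,ce=cv2.connectedComponentsWithStats(y);i=1+np.argmax(st[1:,4]);mm=l==i
print('key n',st[i],'cent',X[mm].mean(),Y[mm].mean()); r=cv2.minAreaRect(np.argwhere(mm)[:,::-1].astype(np.float32));print(r)
for c in [(.506,.1604)]: print('ang',np.degrees(np.arctan2(Y[mm].mean()-c[1],X[mm].mean()-c[0])))
im[mm]=(0,0,255)
ims.append(cv2.resize(im,(400,400)))
# thread top circle z=.1475
im,X,Y=warp('wA',(.506,.16),.1475,half=.035,res=.0002);ims.append(cv2.resize(im,(400,400)))
cv2.imwrite('pics/wAw.png',np.hstack(ims)[:, :1200]);cv2.imwrite('pics/wAw.png',cv2.resize(np.hstack(ims),(798,266)))
E
```

```text
shoulder 0.504383380126953 0.15654764709472657 [48.65856934 58.10847778]
key n [216 129  30  40 563] cent 0.5173422735346358 0.16533374777975135
((230.6585235595703, 148.42681884765625), (39.4613151550293, 16.203582763671875), 65.224853515625)
ang 23.508440406603725
```

View pics/wAw.png

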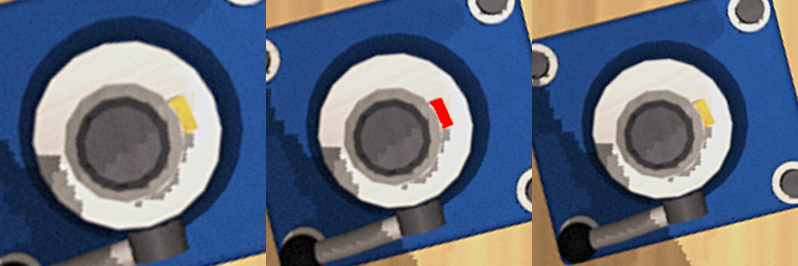

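```bash
cat >> h.py <<'E'
from scipy.optimize import least_squares
def circ(f,c,z,R,band=.004,n=180,ch=None,sign=0):
    """edge along rays near R (strongest gradient), robust circle fit -> x,y,r"""
    p,d,V,K=load(f);g=(cv2.cvtColor(p,cv2.COLOR_BGR2GRAY) if ch is None else p[...,ch]).astype(np.float32)
    t=np.linspace(0,2*np.pi,n,endpoint=False);rr=np.arange(R-band,R+band,.0001)
    X=c[0]+rr[None]*np.cos(t)[:,None];Y=c[1]+rr[None]*np.sin(t)[:,None]
    uv=proj(np.stack([X,Y,0*X+z],-1).reshape(-1,3),V,K).reshape(n,-1,2).astype(np.float32)
    I=cv2.GaussianBlur(cv2.remap(g,uv[...,0],uv[...,1],cv2.INTER_LINEAR),(0,0),3,sigmaY=.01)
    G=np.gradient(I,axis=1);G=np.abs(G) if sign==0 else sign*G
    j=G.argmax(1);P=np.stack([X[np.arange(n),j],Y[np.arange(n),j]],-1)
    s=least_squares(lambda q:np.hypot(P[:,0]-q[0],P[:,1]-q[1])-q[2],[*c,R],loss='soft_l1',f_scale=.0003)
    res=np.abs(s.fun);return s.x,np.mean(np.abs(np.hypot(P[:,0]-s.x[0],P[:,1]-s.x[1])-s.x[2])<.0008)
E
python3 - <<'E'
from h import *
for f in('wA','top0'):
  for nm,z,R in(('shoulder',.09,.025),('thread',.1475,.009)):
    c=(.5055,.1595)
    for it in range(2):
        x,q=circ(f,c,z,R,ch=2,sign=-1 if z<.1 else 0); c=x[:2]
    print(f,nm,x.round(4),q)
E
```

```text
wA shoulder [0.5045 0.1594 0.0246] 1.0
wA thread [0.5033 0.1596 0.01  ] 0.6888888888888889
top0 shoulder [0.506  0.1604 0.0246] 1.0
top0 thread [0.5061 0.1601 0.01  ] 0.6611111111111111
```

```bash
python3 - <<'E'
from h import *
for f in('wA','top0'):
    c=(.4589,-.0432)
    for it in range(2):
        x,q=circ(f,c,.02,.025,ch=2); c=x[:2]
    print(f,x.round(4),q)
for n,c,z in(('b',(.6149,-.1275),.014),('c',(.4851,-.2522),.009)):
    x,q=circ('top0',c,z,.025,ch=2);print(n,x,q)
E
```

```text
wA [ 0.4567 -0.0435  0.025 ] 0.9166666666666666
top0 [ 0.4595 -0.0445  0.0252] 0.7277777777777777
b [ 0.61446184 -0.12835516  0.02518477] 0.5611111111111111
c [ 0.48509345 -0.25136613  0.02577187] 0.5555555555555556
```

```bash
python3 -m creep '[{"rot":[0,0,0],"travel":[2,-50,0],"claw":66},{"rot":[0,0,0],"travel":[9,-186,-80],"claw":66},{"rot":[0,0,0],"travel":[9,-186,-80],"claw":66},{"rot":[0,0,0],"travel":[9,-186,-80],"claw":66},{"rot":[0,0,0],"travel":[9,-186,-80],"claw":66},{"rot":[0,0,0],"travel":[9,-186,-80],"claw":66}]' 40
python3 - <<'E'
from h import *
snap('wrist','wB')
s=robot.read_state();print(s['position'])
c=(.458,-.0435)
for it in range(2):
    x,q=circ('wB',c,.02,.025,ch=2); c=x[:2]
print(x.round(4),q)
E
```

```text
time: 2.65
position: [0.4574, -0.048, 0.0892]
eef_rot: [0.588, -0.587, 0.395, -0.392]
ft_force: [0.5, 0.4, 0.3]
grip_width: 0.0659
[ 0.45819291 -0.04596476  0.09002362]
[ 0.4593 -0.0395  0.0255] 0.6388888888888888
```

View pics/wB.png

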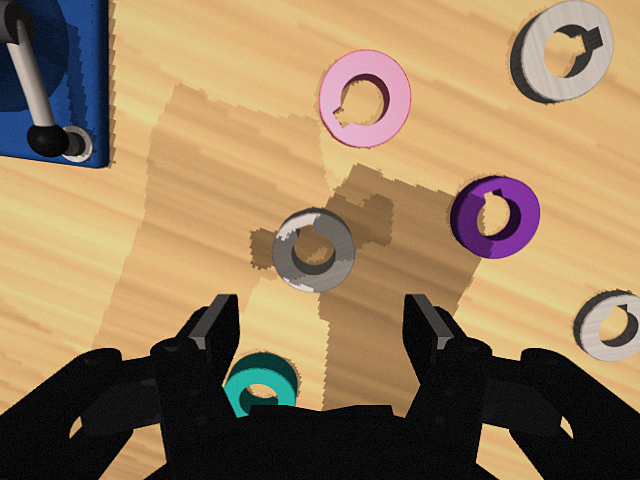

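```bash
python3 -m creep '[{"rot":[0,0,0],"travel":[0,2.5,-30],"claw":66},{"rot":[0,0,0],"travel":[0,2.5,-62],"claw":66},{"rot":[0,0,0],"travel":[0,2.5,-80],"claw":66},{"rot":[0,0,0],"travel":[0,2.5,-80],"claw":66},{"rot":[0,0,0],"travel":[0,2.5,-80],"claw":66}]' 40
python3 - <<'E'
from h import *
snap('wrist','wC')
s=robot.read_state();print(s['position'],s['ft_force'])
c=(.458,-.0435)
for it in range(2):
    x,q=circ('wC',c,.02,.025,ch=2); c=x[:2]
print(x.round(4),q)
E
```

```text
time: 3.2
position: [0.459, -0.0423, 0.011]
eef_rot: [0.59, -0.587, 0.393, -0.391]
ft_force: [0.9, 0.4, 0.5]
grip_width: 0.0658
[ 0.45938323 -0.04259075  0.01136165] [-0.18936612 -0.43490052 -0.91335454]
[ 0.4578 -0.0423  0.0251] 0.7944444444444444
```

View pics/wC.png

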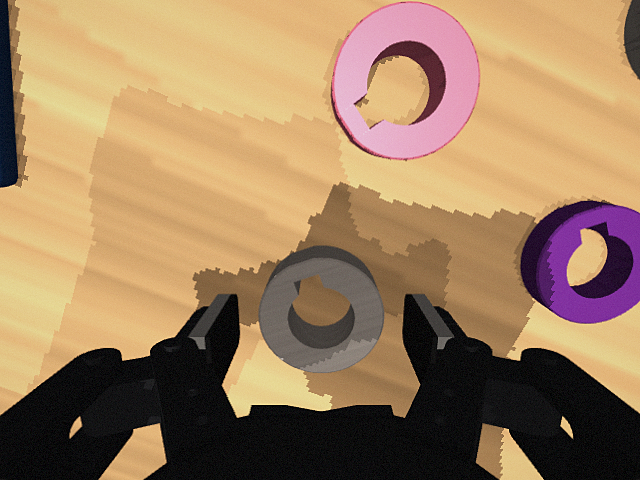

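```bash
python3 -m creep '[{"rot":[0,0,0],"travel":[0,0,-9],"claw":66},{"rot":[0,0,0],"travel":[0,0,-9],"claw":66},{"rot":[0,0,0],"travel":[0,0,-9],"claw":44},{"rot":[0,0,0],"travel":[0,0,-9],"claw":44},{"rot":[0,0,0],"travel":[0,0,-9],"claw":44},{"rot":[0,0,0],"travel":[0,0,-9],"claw":44},{"rot":[0,0,0],"travel":[0,0,-9],"claw":44},{"rot":[0,0,0],"travel":[0,0,-9],"claw":44}]' 40
```

```text
time: 4.05
position: [0.4595, -0.0426, 0.0029]
eef_rot: [0.59, -0.587, 0.392, -0.392]
ft_force: [-1.4, -0.3, 6.0]
grip_width: 0.0487
```

```bash
python3 -m creep '[{"rot":[0,0,0],"travel":[0,0,20],"claw":44},{"rot":[0,0,0],"travel":[0,0,65],"claw":44},{"rot":[0,0,0],"travel":[0,0,110],"claw":44},{"rot":[0,0,0],"travel":[0,0,160],"claw":44},{"rot":[0,0,0],"travel":[0,0,172],"claw":44},{"rot":[0,0,0],"travel":[0,0,172],"claw":44},{"rot":[0,0,0],"travel":[0,0,172],"claw":44}]' 40
cat >> h.py <<'E'
from scipy.spatial.transform import Rotation as Rr
def inhand(f,thick,tipgap,s):
    """keyway angle (world deg) and ring centre from wrist picture f; tipgap: TCP z minus ring bottom"""
    z=s['position'][2]-tipgap+thick
    c=s['position'][:2].copy()
    for it in range(3):
        x,q=circ(f,c,z,.025,ch=2,band=.003); c=x[:2]
    im,X,Y=warp(f,c,z,half=.03,res=.0002)
    q_=s['eef_rot'];M=Rr.from_quat(np.r_[q_[1:],q_[0]]).as_matrix()
    print('ring c',x.round(4),'inl',round(q,2),'off tool x,z mm',(M.T@np.r_[c-s['position'][:2],0])[[0,2]]*1000,'tool yaw',np.degrees(np.arctan2(M[1,0],M[0,0])))
    return im,X,Y,c
E
python3 - <<'E'
from h import *
snap('wrist','wD')
s=robot.read_state();print(s['position'],s['ft_force'],s['grip_width'])
im,X,Y,c=inhand('wD',.02,.003,s)
cv2.imwrite('pics/wDw.png',cv2.resize(im,(600,600)))
E
```

```text
time: 4.75
position: [0.4583, -0.0428, 0.1737]
eef_rot: [0.589, -0.588, 0.393, -0.392]
ft_force: [-0.3, -0.1, -2.6]
grip_width: 0.0488
[ 0.4579528  -0.04267794  0.1730835 ] [-0.21421433 -0.37844545 -2.56893565] 0.048542456255316675
ring c [ 0.456  -0.0425  0.0249] inl 0.84 off tool x,z mm [-0.93272774 -1.76350605] tool yaw -67.37608292529939
```

View pics/wDw.png

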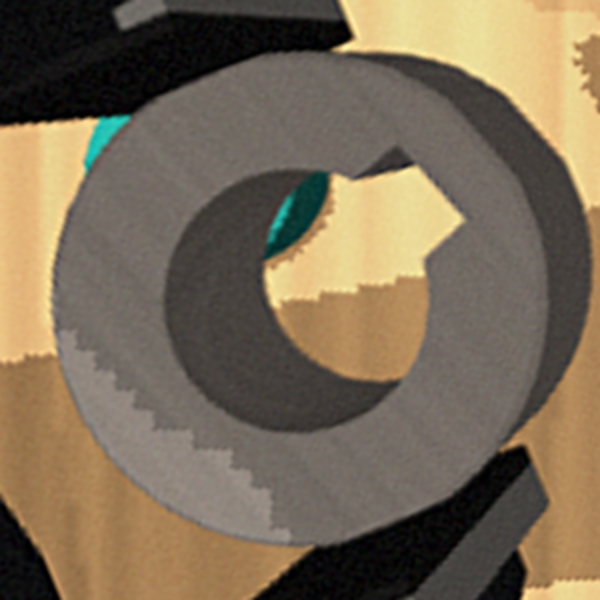

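View pics/wD.png

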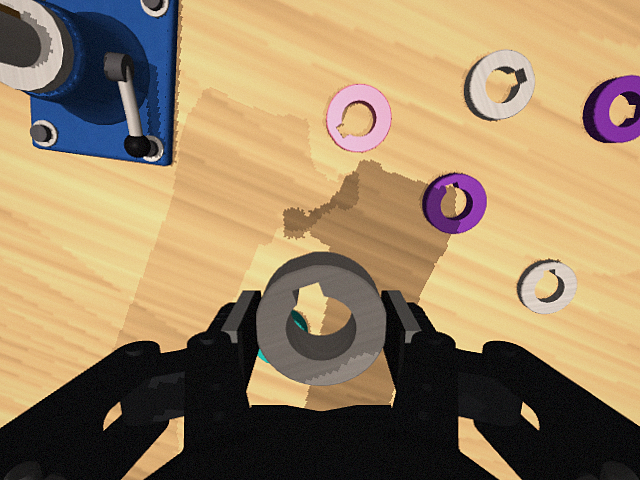

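```bash
python3 -m creep '[{"rot":[0,0,0],"travel":[10,45,0],"claw":44},{"rot":[0,0,-0.1],"travel":[22,92,0],"claw":44},{"rot":[0,0,-0.2],"travel":[34,140,0],"claw":44},{"rot":[0,0,-0.305],"travel":[44,185,0],"claw":44},{"rot":[0,0,-0.305],"travel":[48.3,202,0],"claw":44},{"rot":[0,0,-0.305],"travel":[48.3,202,0],"claw":44},{"rot":[0,0,-0.305],"travel":[48.3,202,0],"claw":44},{"rot":[0,0,-0.305],"travel":[48.3,202,0],"claw":44}]' 40
python3 - <<'E'
from h import *
snap('wrist','wE')
s=robot.read_state();print(s['position'],s['ft_force'],s['grip_width'])
im,X,Y,c=inhand('wE',.02,.003,s)
p=load('wE')[0]
cv2.imwrite('pics/wEw.png',np.hstack([cv2.resize(im,(400,400)),cv2.resize(p[220:420,220:420],(400,400))]))
p,d,m=snap('side','sE');cv2.imwrite('pics/sEc.png',cv2.resize(p[180:360,180:380],(600,540)))
E
```

```text
time: 5.6
position: [0.5055, 0.1574, 0.1717]
eef_rot: [-0.521, 0.522, -0.479, 0.476]
ft_force: [1.1, -0.8, -2.0]
grip_width: 0.0486
[0.50580025 0.15739683 0.17213228] [-0.58830157  0.82238224 -2.56969038] 0.048583371725178494
ring c [0.5039 0.1576 0.0248] inl 0.87 off tool x,z mm [-0.34545557 -1.9040311 ] tool yaw -84.98322806823339
```

View pics/wEw.png

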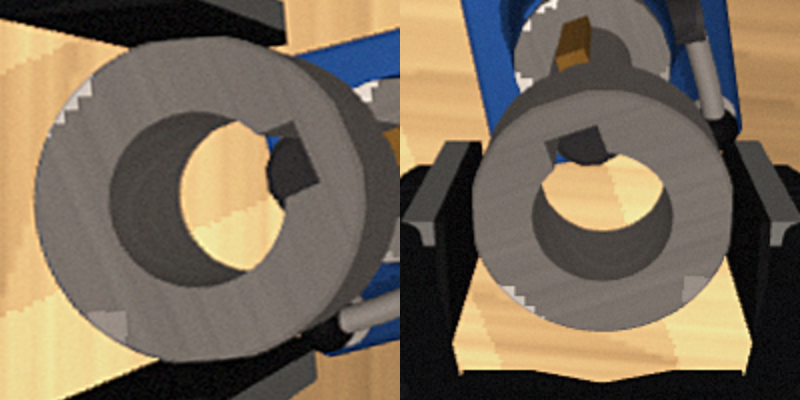

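View pics/sEc.png

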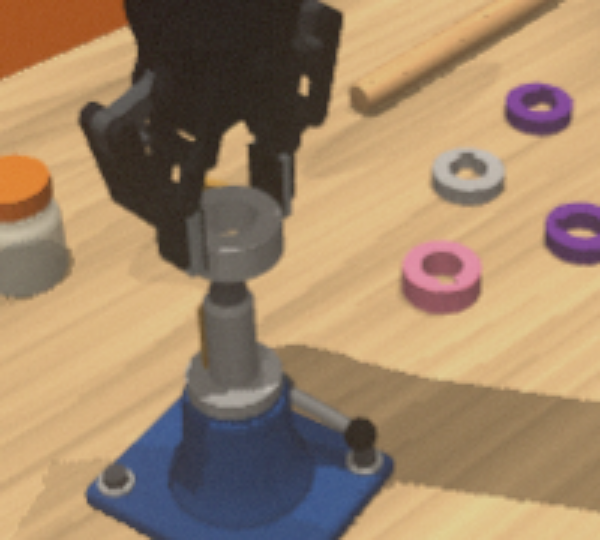

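```bash
python3 -m creep '[{"rot":[0,0,0],"travel":[0.5,2.2,0],"claw":44},{"rot":[0,0,0],"travel":[0.5,2.2,-10],"claw":44},{"rot":[0,0,0],"travel":[0.5,2.2,-20],"claw":44},{"rot":[0,0,0],"travel":[0.5,2.2,-25],"claw":44},{"rot":[0,0,0],"travel":[0.5,2.2,-25],"claw":44}]' 40
python3 - <<'E'
from h import *
snap('wrist','wF')
s=robot.read_state();print(s['position'],s['ft_force'],s['torque'],s['grip_width'])
im,X,Y,c=inhand('wF',.02,.003,s)
p=load('wF')[0]
cv2.imwrite('pics/wFw.png',np.hstack([cv2.resize(im,(400,400)),cv2.resize(p[220:420,220:420],(400,400))]))
E
```

```text
time: 6.2
position: [0.5057, 0.1594, 0.1462]
eef_rot: [-0.521, 0.522, -0.479, 0.476]
ft_force: [0.4, 0.9, -2.1]
grip_width: 0.0488
[0.50609176 0.15967041 0.14677855] [ 0.41914282 -0.40120144 -1.67865708] [ 0.01304858  0.02185029 -0.03246014] 0.04829332415317384
ring c [0.5042 0.1598 0.0248] inl 0.86 off tool x,z mm [-0.32811942 -1.89810065] tool yaw -84.97432032233307
```

View pics/wFw.png

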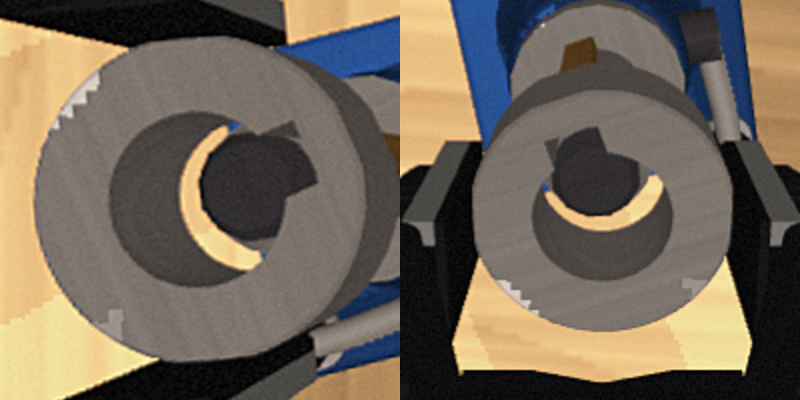

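```bash
cat > ov.py <<'E'
from h import *
import sys
def ov(f,ringc,zb,arb,out,box=(220,220,420,420)):
    p,d,V,K=load(f);x0,y0,x1,y1=box;k=4
    q=cv2.resize(p[y0:y1,x0:x1],None,fx=k,fy=k,interpolation=cv2.INTER_CUBIC)
    t=np.linspace(0,2*np.pi,100)
    def dr(c,z,r,col):
        uv=(proj(np.stack([c[0]+r*np.cos(t),c[1]+r*np.sin(t),0*t+z],-1),V,K)-[x0,y0]+.5)*k
        cv2.polylines(q,[np.round(uv).astype(np.int32)],True,col,1)
    for r in(.01325,.025): dr(ringc,zb,r,(0,255,0))
    dr(arb,.1475,.009,(0,0,255))
    dr(arb,.09,.025,(255,0,255))
    cv2.imwrite(out,cv2.resize(q,(600,600)))
if __name__=='__main__':
    ov('wF',(.5042,.1598),.1437,(.5045,.1594),'pics/ovF.png')
E
python3 ov.py
```

```text
(no output)
```

View pics/ovF.png

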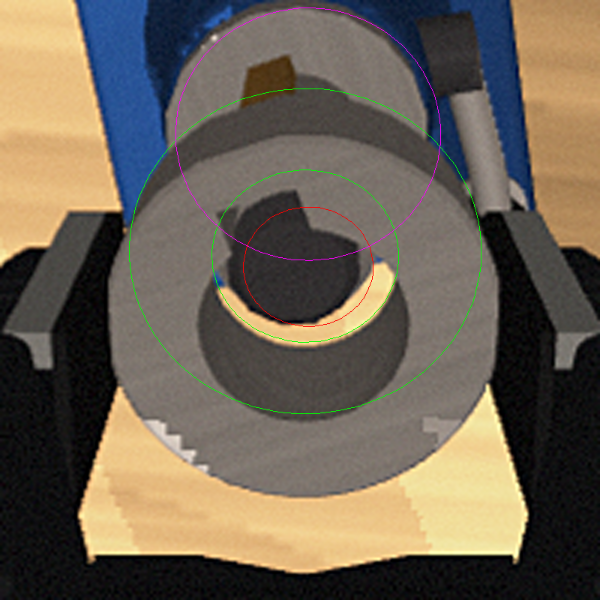

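```bash
python3 -m creep '[{"rot":[0,0,0],"travel":[0.4,1.3,0],"claw":44},{"rot":[0,0,0],"travel":[0.4,1.3,-2],"claw":44},{"rot":[0,0,0],"travel":[0.4,1.3,-3],"claw":44},{"rot":[0,0,0],"travel":[0.4,1.3,-5],"claw":44},{"rot":[0,0,0],"travel":[0.4,1.3,-6],"claw":44},{"rot":[0,0,0],"travel":[0.4,1.3,-6],"claw":44}]' 40
python3 -c "
from h import *
s=robot.read_state();print(s['position'],s['ft_force'],s['torque'])"
```

```text
time: 6.85
position: [0.5064, 0.1609, 0.1406]
eef_rot: [-0.521, 0.522, -0.479, 0.476]
ft_force: [-1.0, 0.1, -1.6]
grip_width: 0.0485
[0.50639866 0.16088408 0.14060784] [-0.95849206  0.14330696 -1.55516745] [ 0.00429905 -0.04590494 -0.00440646]
```

```bash
python3 -m creep '[{"rot":[0,0,0],"travel":[0,0,-1],"claw":44},{"rot":[0,0,0],"travel":[0,0,-2],"claw":44},{"rot":[0,0,0],"travel":[0,0,-3],"claw":44},{"rot":[0,0,0],"travel":[0,0,-4],"claw":44},{"rot":[0,0,0],"travel":[0,0,-5],"claw":44},{"rot":[0,0,0],"travel":[0,0,-5],"claw":44}]' 40
python3 - <<'E'
from h import *
snap('wrist','wG')
s=robot.read_state();print(s['position'],s['ft_force'],s['torque'])
p=load('wG')[0]
cv2.imwrite('pics/wGw.png',cv2.resize(p[220:420,220:420],(600,600)))
E
```

```text
time: 7.45
position: [0.5063, 0.1609, 0.1354]
eef_rot: [-0.521, 0.522, -0.479, 0.476]
ft_force: [-1.0, 0.5, -2.5]
grip_width: 0.0485
[0.50633223 0.16089996 0.13552775] [ 0.32487502  0.04386419 -2.5900936 ] [-0.02827934  0.01697386 -0.01151519]
```

View pics/wGw.png

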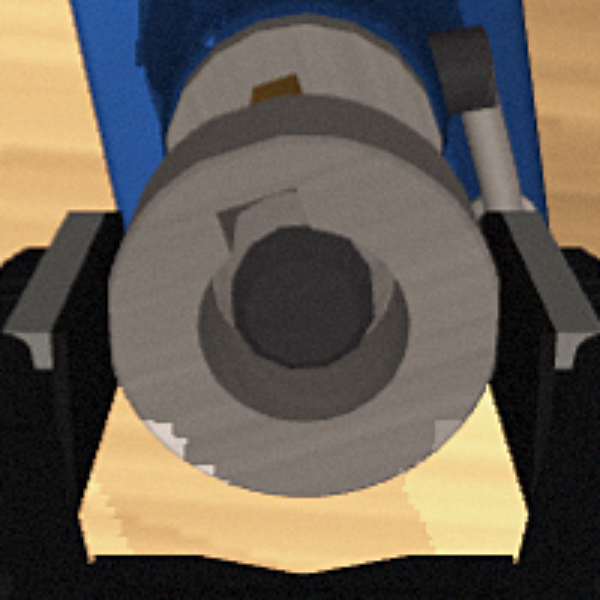

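```bash
python3 -m creep '[{"rot":[0,0,0],"travel":[0,0,-1],"claw":44},{"rot":[0,0,0],"travel":[0,0,-2],"claw":44},{"rot":[0,0,0],"travel":[0,0,-3],"claw":44},{"rot":[0,0,0],"travel":[0,0,-4],"claw":44},{"rot":[0,0,0],"travel":[0,0,-4],"claw":44}]' 40
python3 -c "
from h import *
s=robot.read_state();print(s['position'],s['ft_force'],s['torque'])"
```

```text
time: 8.0
position: [0.5062, 0.1609, 0.1314]
eef_rot: [-0.521, 0.522, -0.479, 0.476]
ft_force: [0.7, 1.0, -3.4]
grip_width: 0.0485
[0.50623879 0.16087191 0.13135524] [ 0.67515774  1.02408628 -3.3815369 ] [0.00385869 0.02980019 0.00619829]
```

```bash
python3 -m creep '[{"rot":[0,0,0],"travel":[0,0,-1],"claw":44},{"rot":[0,0,0],"travel":[0,0,-2],"claw":44},{"rot":[0,0,0],"travel":[0,0,-3],"claw":44},{"rot":[0,0,0],"travel":[0,0,-4],"claw":44},{"rot":[0,0,0],"travel":[0,0,-5],"claw":44},{"rot":[0,0,0],"travel":[0,0,-5],"claw":44}]' 40
python3 -c "
from h import *
s=robot.read_state();print(s['position'],s['ft_force'],s['torque'])"
```

```text
time: 8.6
position: [0.5061, 0.1608, 0.1262]
eef_rot: [-0.521, 0.522, -0.479, 0.476]
ft_force: [0.3, 1.2, -2.0]
grip_width: 0.0485
[0.50613806 0.16081315 0.12619856] [ 0.29249656  1.18563438 -1.9531763 ] [-0.02524978  0.01553277  0.04026511]
```

```bash
python3 -m creep '[{"rot":[0,0,0],"travel":[0,0,-3],"claw":44},{"rot":[0,0,0],"travel":[0,0,-6],"claw":44},{"rot":[0,0,0],"travel":[0,0,-9],"claw":44},{"rot":[0,0,0],"travel":[0,0,-12],"claw":44},{"rot":[0,0,0],"travel":[0,0,-15],"claw":44},{"rot":[0,0,0],"travel":[0,0,-15],"claw":44}]' 40
python3 -c "
from h import *
s=robot.read_state();print(s['position'],s['ft_force'],s['torque'])"
```

```text
time: 9.2
position: [0.5058, 0.1607, 0.1106]
eef_rot: [-0.521, 0.522, -0.479, 0.476]
ft_force: [0.5, 0.4, -1.9]
grip_width: 0.0483
[0.50582476 0.16070398 0.11064987] [ 0.4871033   0.42118281 -1.90732269] [-0.03452542 -0.0073869  -0.02244735]
```

```bash
python3 -m creep '[{"rot":[0,0,0],"travel":[0,0,-3],"claw":44},{"rot":[0,0,0],"travel":[0,0,-6],"claw":44},{"rot":[0,0,0],"travel":[0,0,-9],"claw":44},{"rot":[0,0,0],"travel":[0,0,-12],"claw":44},{"rot":[0,0,0],"travel":[0,0,-14],"claw":44},{"rot":[0,0,0],"travel":[0,0,-14],"claw":44}]' 40
python3 -c "
from h import *
s=robot.read_state();print(s['position'],s['ft_force'],s['torque'])"
```

```text
time: 9.8
position: [0.5058, 0.1607, 0.0963]
eef_rot: [-0.521, 0.522, -0.48, 0.476]
ft_force: [-0.0, -0.8, -2.5]
grip_width: 0.0487
[0.50580756 0.16067861 0.09634794] [-0.02643823 -0.84420255 -2.48207592] [-0.02606679 -0.02351205  0.0082394 ]
```

Now the last few millimetres, in small steps until I feel contact.

```bash
python3 -m creep '[{"rot":[0,0,0],"travel":[0,0,-1],"claw":44},{"rot":[0,0,0],"travel":[0,0,-2],"claw":44},{"rot":[0,0,0],"travel":[0,0,-2.5],"claw":44},{"rot":[0,0,0],"travel":[0,0,-2.5],"claw":44}]' 40; python3 -m creep '[{"rot":[0,0,0],"travel":[0,0,-0.5],"claw":44},{"rot":[0,0,0],"travel":[0,0,-1],"claw":44},{"rot":[0,0,0],"travel":[0,0,-1],"claw":44}]' 40
```

```text
time: 10.2
position: [0.5058, 0.1607, 0.0938]
eef_rot: [-0.521, 0.522, -0.48, 0.476]
ft_force: [-0.0, 0.7, -1.7]
grip_width: 0.0485
time: 10.5
position: [0.5057, 0.1607, 0.093]
eef_rot: [-0.521, 0.522, -0.479, 0.476]
ft_force: [-1.3, 0.4, 0.2]
grip_width: 0.0485
```

```bash
python3 -m creep '[{"rot":[0,0,0],"travel":[0,0,-0.5],"claw":44},{"rot":[0,0,0],"travel":[0,0,-1],"claw":44},{"rot":[0,0,0],"travel":[0,0,-1],"claw":44}]' 40
```

```text
time: 10.8
position: [0.5057, 0.1607, 0.093]
eef_rot: [-0.521, 0.522, -0.479, 0.476]
ft_force: [-4.2, -1.2, 9.2]
grip_width: 0.0484
```

```bash
python3 -m creep '[{"rot":[0,0,0],"travel":[0,0,0],"claw":52},{"rot":[0,0,0],"travel":[0,0,0],"claw":60},{"rot":[0,0,0],"travel":[0,0,0],"claw":66},{"rot":[0,0,0],"travel":[0,0,0],"claw":66},{"rot":[0,0,0],"travel":[0,0,15],"claw":66},{"rot":[0,0,0],"travel":[0,0,60],"claw":66},{"rot":[0,0,0],"travel":[0,0,100],"claw":66},{"rot":[0,0,0],"travel":[0,0,100],"claw":66}]' 40
python3 - <<'E'
from h import *
p,d,m=snap('side','sH');a=cv2.resize(p[180:360,180:380],(400,360))
p,d,m=snap('wrist','wH');cv2.imwrite('pics/H.png',np.hstack([a,cv2.resize(p,(400,300))[:360] if 0 else cv2.resize(p,(400,360))]))
s=robot.read_state();print(s['position'],s['ft_force'])
W=cloud('sH');
E
```

```text
time: 11.6
position: [0.5092, 0.1624, 0.1995]
eef_rot: [0.524, -0.519, 0.477, -0.478]
ft_force: [0.5, 0.8, 0.5]
grip_width: 0.0658
[0.5064335  0.16082296 0.1947852 ] [ 0.22993277 -0.77711703 -0.02201241]
```

View pics/H.png

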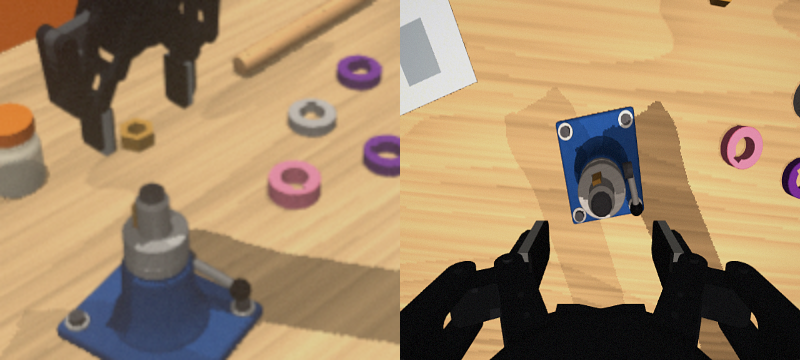

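```bash
python3 -m creep '[{"rot":[0,0,0],"travel":[17,-45,0],"claw":66},{"rot":[0,0,0],"travel":[34,-90,0],"claw":66},{"rot":[0,0,0],"travel":[52,-138,-20],"claw":66},{"rot":[0,0,0],"travel":[70,-182,-45],"claw":66},{"rot":[0,0,0],"travel":[85,-225,-70],"claw":66},{"rot":[0,0,0],"travel":[100,-265,-95],"claw":66},{"rot":[0,0,0],"travel":[108.6,-288.3,-115],"claw":66},{"rot":[0,0,0],"travel":[108.6,-288.3,-130],"claw":66},{"rot":[0,0,0],"travel":[108.6,-288.3,-130],"claw":66},{"rot":[0,0,0],"travel":[108.6,-288.3,-130],"claw":66}]' 40
python3 - <<'E'
from h import *
p,d,m=snap('wrist','wI')
s=robot.read_state();print(s['position'],s['ft_force'])
c=(.6147,-.128)
for it in range(2):
    x,q=circ('wI',c,.014,.025,ch=2,band=.003); c=x[:2]
print(x.round(4),q)
E
```

```text
time: 12.7
position: [0.6144, -0.1254, 0.0643]
eef_rot: [0.522, -0.522, 0.479, -0.475]
ft_force: [0.4, 0.7, 0.4]
grip_width: 0.0662
[ 0.61515821 -0.12525856  0.06527701] [ 0.32465151 -0.23201307  0.47244838]
[ 0.6142 -0.1265  0.0256] 0.8555555555555555
```

View pics/wI.png

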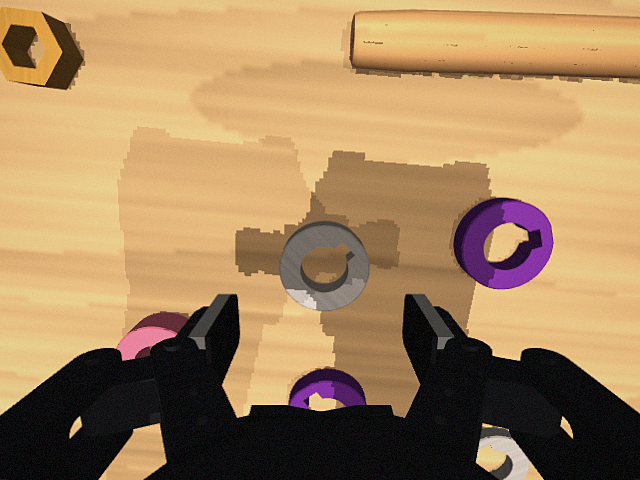

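```bash
python3 -m creep '[{"rot":[0,0,0],"travel":[0.4,-1.7,-20],"claw":66},{"rot":[0,0,0],"travel":[0.4,-1.7,-45],"claw":66},{"rot":[0,0,0],"travel":[0.4,-1.7,-60],"claw":66},{"rot":[0,0,0],"travel":[0.4,-1.7,-62.5],"claw":66},{"rot":[0,0,0],"travel":[0.4,-1.7,-62.5],"claw":66},{"rot":[0,0,0],"travel":[0.4,-1.7,-62.5],"claw":44},{"rot":[0,0,0],"travel":[0.4,-1.7,-62.5],"claw":44},{"rot":[0,0,0],"travel":[0.4,-1.7,-62.5],"claw":44},{"rot":[0,0,0],"travel":[0.4,-1.7,-62.5],"claw":44},{"rot":[0,0,0],"travel":[0.4,-1.7,-62.5],"claw":44},{"rot":[0,0,0],"travel":[0.4,-1.7,-62.5],"claw":44}]' 40
```

```text
time: 13.85
position: [0.6167, -0.1269, 0.0045]
eef_rot: [0.523, -0.521, 0.477, -0.476]
ft_force: [-1.0, 1.4, 6.5]
grip_width: 0.0479
```

```bash
python3 -m creep '[{"rot":[0,0,0],"travel":[0,0,20],"claw":44},{"rot":[0,0,0],"travel":[0,0,65],"claw":44},{"rot":[0,0,0],"travel":[0,0,110],"claw":44},{"rot":[0,0,0],"travel":[0,0,160],"claw":44},{"rot":[0,0,0],"travel":[0,0,172],"claw":44},{"rot":[0,0,0],"travel":[0,0,172],"claw":44},{"rot":[0,0,0],"travel":[0,0,172],"claw":44}]' 40
python3 - <<'E'
from h import *
snap('wrist','wJ')
s=robot.read_state();print(s['position'],s['ft_force'],s['grip_width'])
im,X,Y,c=inhand('wJ',.014,.0045,s)
cv2.imwrite('pics/wJw.png',cv2.resize(im,(600,600)))
E
```

```text
time: 14.55
position: [0.6156, -0.127, 0.1752]
eef_rot: [0.522, -0.522, 0.478, -0.476]
ft_force: [-0.4, 0.3, -1.8]
grip_width: 0.0479
[ 0.61517075 -0.1268941   0.17433104] [-0.81622199  1.04732844 -2.08410427] 0.04793063370995609
ring c [ 0.613  -0.1268  0.0255] inl 0.51 off tool x,z mm [-0.31096887 -2.13648438] tool yaw -84.83259755107723
```

View pics/wJw.png

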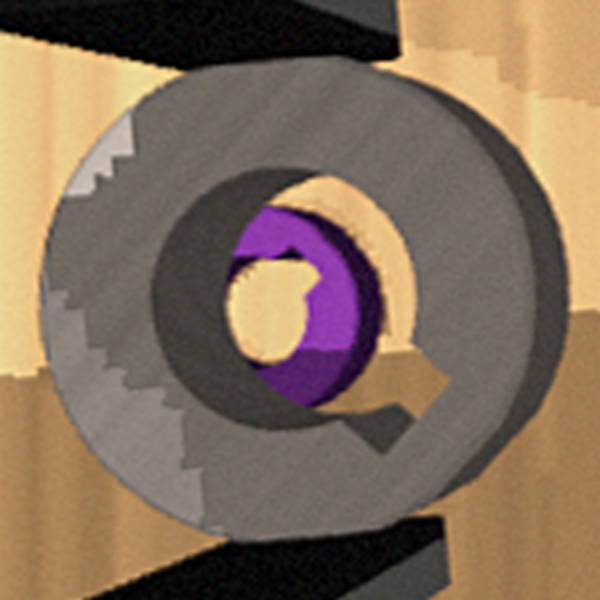

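```bash
python3 - <<'E'
from h import *
for dz in(.0095,.0085,.011):
    z=.1746+dz;c=(.6113,-.1268)
    for it in range(3):
        x,q=circ('wJ',c,z,.025,ch=2,band=.002);c=x[:2]
    print(dz,x.round(4),q)
E
```

```text
0.0095 [ 0.6119 -0.1267  0.0248] 0.7666666666666667
0.0085 [ 0.6114 -0.1268  0.025 ] 0.7777777777777778
0.011 [ 0.6127 -0.1267  0.0246] 0.75
```

```bash
python3 -m creep '[{"rot":[0,0,0.12],"travel":[-17,43,0],"claw":44},{"rot":[0,0,0.26],"travel":[-34,88,0],"claw":44},{"rot":[0,0,0.4],"travel":[-51,133,0],"claw":44},{"rot":[0,0,0.54],"travel":[-66,175,0],"claw":44},{"rot":[0,0,0.68],"travel":[-80,213,0],"claw":44},{"rot":[0,0,0.82],"travel":[-92,245,0],"claw":44},{"rot":[0,0,0.96],"travel":[-103,272,0],"claw":44},{"rot":[0,0,1.1],"travel":[-109,289,0],"claw":44},{"rot":[0,0,1.159],"travel":[-109,289,0],"claw":44},{"rot":[0,0,1.159],"travel":[-109,289,0],"claw":44},{"rot":[0,0,1.159],"travel":[-109,289,0],"claw":44}]' 40
python3 - <<'E'
from h import *
s=robot.read_state();print(s['position'],s['ft_force'],s['grip_width'],s['joints'][6])
q_=s['eef_rot'];M=Rr.from_quat(np.r_[q_[1:],q_[0]]).as_matrix();print(M.round(4),np.degrees(np.arctan2(M[1,0],M[0,0])))
E
```

```text
time: 15.7
position: [0.5055, 0.1614, 0.1728]
eef_rot: [-0.697, 0.699, -0.116, 0.112]
ft_force: [-0.2, -0.6, -1.8]
grip_width: 0.0477
[0.50552368 0.16135711 0.17278825] [-0.23587554 -0.63379391 -1.82126931] 0.04774429535368726 -0.967758016838504
[[ 0.948  -0.0073  0.3182]
 [-0.3182 -0.0021  0.948 ]
 [-0.0063 -1.     -0.0043]] -18.55560223860976
```

```bash
python3 -m creep '[{"rot":[0,0,0],"travel":[0.6,0.6,0],"claw":44},{"rot":[0,0,0],"travel":[0.6,0.6,-8],"claw":44},{"rot":[0,0,0],"travel":[0.6,0.6,-18],"claw":44},{"rot":[0,0,0],"travel":[0.6,0.6,-23],"claw":44},{"rot":[0,0,0],"travel":[0.6,0.6,-23],"claw":44},{"rot":[0,0,0],"travel":[0.6,0.6,-23],"claw":44}]' 40
python3 - <<'E'
from h import *
snap('wrist','wK')
s=robot.read_state();print(s['position'],s['ft_force'],s['torque'],s['grip_width'])
p=load('wK')[0]
cv2.imwrite('pics/wKw.png',cv2.resize(p[220:420,220:420],(600,600),interpolation=cv2.INTER_CUBIC))
E
```

```text
time: 16.3
position: [0.506, 0.1621, 0.1496]
eef_rot: [-0.697, 0.699, -0.117, 0.111]
ft_force: [-0.9, 1.1, -2.1]
grip_width: 0.0478
[0.50622545 0.16211767 0.14989153] [ 0.59680807 -0.01534599 -0.84633832] [ 0.01168006 -0.02400058  0.02171088] 0.04806356700487529
```

View pics/wKw.png

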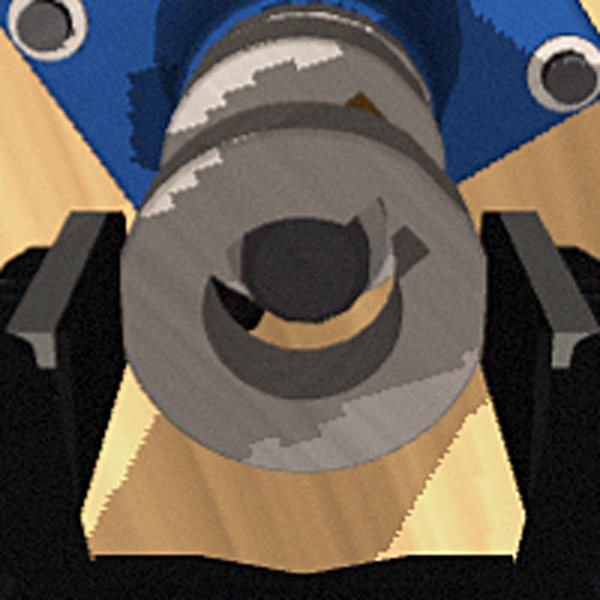

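```bash
python3 -m creep '[{"rot":[0,0,0],"travel":[0,0,-3],"claw":44},{"rot":[0,0,0],"travel":[0,0,-5],"claw":44},{"rot":[0,0,0],"travel":[0,0,-7],"claw":44},{"rot":[0,0,0],"travel":[0,0,-9],"claw":44},{"rot":[0,0,0],"travel":[0,0,-9],"claw":44}]' 40; python3 -m creep '[{"rot":[0,0,0],"travel":[0,0,-1],"claw":44},{"rot":[0,0,0],"travel":[0,0,-2],"claw":44},{"rot":[0,0,0],"travel":[0,0,-3],"claw":44},{"rot":[0,0,0],"travel":[0,0,-4],"claw":44},{"rot":[0,0,0],"travel":[0,0,-4],"claw":44}]' 40
python3 -c "
from h import *
s=robot.read_state();print(s['position'],s['ft_force'],s['torque'])"
```

```text
time: 16.85
position: [0.5062, 0.1622, 0.1406]
eef_rot: [-0.697, 0.699, -0.116, 0.111]
ft_force: [0.1, -1.1, -1.7]
grip_width: 0.0481
time: 17.35
position: [0.5062, 0.1622, 0.1365]
eef_rot: [-0.697, 0.699, -0.116, 0.111]
ft_force: [0.4, -0.1, -1.0]
grip_width: 0.0478
[0.50617544 0.16218015 0.13651854] [ 0.43820298 -0.10073762 -1.04919419] [ 0.04997846 -0.07252176  0.017527  ]
```

```bash
python3 -m creep '[{"rot":[0,0,0],"travel":[0,0,-1],"claw":44},{"rot":[0,0,0],"travel":[0,0,-2],"claw":44},{"rot":[0,0,0],"travel":[0,0,-3],"claw":44},{"rot":[0,0,0],"travel":[0,0,-3],"claw":44}]' 40; python3 -m creep '[{"rot":[0,0,0],"travel":[0,0,-0.5],"claw":44},{"rot":[0,0,0],"travel":[0,0,-1],"claw":44},{"rot":[0,0,0],"travel":[0,0,-1],"claw":44}]' 40
python3 -c "
from h import *
s=robot.read_state();print(s['position'],s['ft_force'],s['torque'])"
```

```text
time: 17.75
position: [0.5061, 0.1622, 0.1334]
eef_rot: [-0.697, 0.699, -0.116, 0.111]
ft_force: [0.5, 0.4, -0.6]
grip_width: 0.0479
time: 18.05
position: [0.5061, 0.1622, 0.1323]
eef_rot: [-0.697, 0.699, -0.116, 0.111]
ft_force: [0.0, 0.3, -1.3]
grip_width: 0.0481
[0.50611578 0.16219897 0.1323152 ] [ 0.02202213  0.31562947 -1.33398121] [ 0.0299251  -0.04544503 -0.02921191]
```

Below the key's end (bottom about 128 mm) with no resistance. I'll go on gently.

```bash
python3 -m creep '[{"rot":[0,0,0],"travel":[0,0,-1],"claw":44},{"rot":[0,0,0],"travel":[0,0,-2],"claw":44},{"rot":[0,0,0],"travel":[0,0,-3],"claw":44},{"rot":[0,0,0],"travel":[0,0,-4],"claw":44},{"rot":[0,0,0],"travel":[0,0,-4],"claw":44}]' 40; python3 -m creep '[{"rot":[0,0,0],"travel":[0,0,-2],"claw":44},{"rot":[0,0,0],"travel":[0,0,-4],"claw":44},{"rot":[0,0,0],"travel":[0,0,-6],"claw":44},{"rot":[0,0,0],"travel":[0,0,-8],"claw":44},{"rot":[0,0,0],"travel":[0,0,-8],"claw":44}]' 40
python3 -c "
from h import *
s=robot.read_state();print(s['position'],s['ft_force'],s['torque'])"
```

```text
time: 18.55
position: [0.5061, 0.1622, 0.1282]
eef_rot: [-0.697, 0.699, -0.117, 0.111]
ft_force: [-0.2, -0.5, -0.7]
grip_width: 0.0478
time: 19.05
position: [0.5061, 0.1622, 0.1199]
eef_rot: [-0.697, 0.699, -0.117, 0.111]
ft_force: [-0.2, 0.7, -1.4]
grip_width: 0.048
[0.50605047 0.16224341 0.11989104] [-0.24332692  0.72586589 -1.38948784] [ 0.07708448 -0.03594667 -0.00803121]
```

```bash
python3 -m creep '[{"rot":[0,0,0],"travel":[0,0,-2],"claw":44},{"rot":[0,0,0],"travel":[0,0,-4],"claw":44},{"rot":[0,0,0],"travel":[0,0,-4],"claw":44}]' 40; python3 -m creep '[{"rot":[0,0,0],"travel":[0,0,-0.5],"claw":44},{"rot":[0,0,0],"travel":[0,0,-1],"claw":44},{"rot":[0,0,0],"travel":[0,0,-1.5],"claw":44},{"rot":[0,0,0],"travel":[0,0,-1.5],"claw":44}]' 40
```

```text
time: 19.35
position: [0.506, 0.1623, 0.1156]
eef_rot: [-0.697, 0.699, -0.117, 0.111]
ft_force: [0.2, 1.0, -1.6]
grip_width: 0.048
time: 19.75
position: [0.506, 0.1623, 0.1145]
eef_rot: [-0.697, 0.699, -0.117, 0.111]
ft_force: [-2.0, -0.2, 2.6]
grip_width: 0.048
```

```bash
python3 -m creep '[{"rot":[0,0,0],"travel":[0,0,-0.5],"claw":44},{"rot":[0,0,0],"travel":[0,0,-0.8],"claw":44},{"rot":[0,0,0],"travel":[0,0,-0.8],"claw":44}]' 40;  python3 -m creep '[{"rot":[0,0,0],"travel":[0,0,0],"claw":52},{"rot":[0,0,0],"travel":[0,0,0],"claw":60},{"rot":[0,0,0],"travel":[0,0,0],"claw":66},{"rot":[0,0,0],"travel":[0,0,0],"claw":66},{"rot":[0,0,0],"travel":[0,0,15],"claw":66},{"rot":[0,0,0],"travel":[0,0,60],"claw":66},{"rot":[0,0,0],"travel":[0,0,85],"claw":66},{"rot":[0,0,0],"travel":[0,0,85],"claw":66}]' 40
python3 - <<'E'
from h import *
p,d,m=snap('side','sL');a=cv2.resize(p[180:360,180:380],(400,360))
p,d,m=snap('top','tL');cv2.imwrite('pics/L.png',np.hstack([a,cv2.resize(p[180:360,180:460],(400,360))]))
s=robot.read_state();print(s['position'],s['ft_force'])
E
```

```text
time: 20.05
position: [0.506, 0.1623, 0.1144]
eef_rot: [-0.697, 0.699, -0.116, 0.111]
ft_force: [-3.0, -0.9, 7.5]
grip_width: 0.0477
time: 20.85
position: [0.5084, 0.1636, 0.2041]
eef_rot: [-0.698, 0.698, -0.114, 0.114]
ft_force: [-0.1, 0.7, -0.4]
grip_width: 0.0661
[0.50632182 0.16219804 0.20040918] [0.1520997  0.15941183 0.31671509]
```

View pics/L.png

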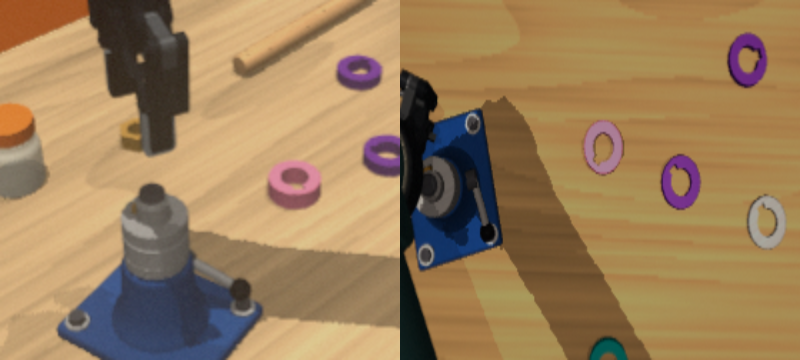

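```bash
python3 -m creep '[{"rot":[0,0,0],"travel":[-2,-45,0],"claw":66},{"rot":[0,0,0],"travel":[-4,-92,0],"claw":66},{"rot":[0,0,0],"travel":[-7,-140,0],"claw":66},{"rot":[0,0,0],"travel":[-10,-186,-15],"claw":66},{"rot":[0,0,0],"travel":[-12,-230,-35],"claw":66},{"rot":[0,0,0],"travel":[-14,-272,-60],"claw":66},{"rot":[0,0,0],"travel":[-16,-314,-85],"claw":66},{"rot":[0,0,0],"travel":[-19,-355,-108],"claw":66},{"rot":[0,0,0],"travel":[-21.3,-395,-128],"claw":66},{"rot":[0,0,0],"travel":[-21.3,-414.2,-137],"claw":66},{"rot":[0,0,0],"travel":[-21.3,-414.2,-137],"claw":66},{"rot":[0,0,0],"travel":[-21.3,-414.2,-137],"claw":66}]' 40
python3 - <<'E'
from h import *
p,d,m=snap('wrist','wM')
s=robot.read_state();print(s['position'],s['ft_force'])
c=(.484,-.253)
for it in range(2):
    x,q=circ('wM',c,.009,.025,ch=2,band=.003); c=x[:2]
print(x.round(4),q)
E
```

```text
time: 22.15
position: [0.4851, -0.2505, 0.0631]
eef_rot: [-0.697, 0.698, -0.116, 0.111]
ft_force: [-0.4, 0.2, 0.7]
grip_width: 0.066
[ 0.48563352 -0.24986955  0.06371314] [-0.46942109  0.71130911  0.50772365]
[ 0.4835 -0.2502  0.0254] 0.9833333333333333
```

View pics/wM.png

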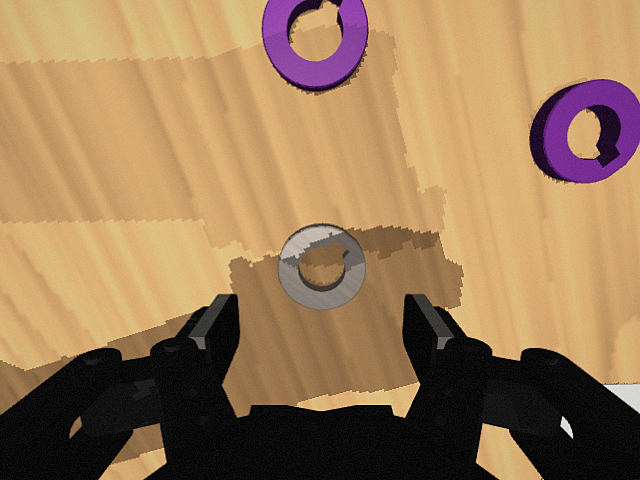

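```bash
python3 -m creep '[{"rot":[0,0,0],"travel":[-0.8,-1,-20],"claw":66},{"rot":[0,0,0],"travel":[-0.8,-1,-45],"claw":66},{"rot":[0,0,0],"travel":[-0.8,-1,-58],"claw":66},{"rot":[0,0,0],"travel":[-0.8,-1,-61],"claw":66},{"rot":[0,0,0],"travel":[-0.8,-1,-61],"claw":66},{"rot":[0,0,0],"travel":[-0.8,-1,-61],"claw":66}]' 40;  python3 -m creep '[{"rot":[0,0,0],"travel":[0,0,0],"claw":44},{"rot":[0,0,0],"travel":[0,0,0],"claw":44},{"rot":[0,0,0],"travel":[0,0,0],"claw":44},{"rot":[0,0,0],"travel":[0,0,0],"claw":44},{"rot":[0,0,0],"travel":[0,0,0],"claw":44},{"rot":[0,0,0],"travel":[0,0,0],"claw":44}]' 40
```

```text
time: 22.8
position: [0.4858, -0.2507, 0.0037]
eef_rot: [-0.697, 0.699, -0.114, 0.112]
ft_force: [-0.0, -0.7, 0.4]
grip_width: 0.0661
time: 23.4
position: [0.4865, -0.2509, 0.0052]
eef_rot: [-0.697, 0.699, -0.114, 0.112]
ft_force: [-0.4, 0.8, 7.7]
grip_width: 0.046
```

```bash
python3 -m creep '[{"rot":[0,0,0],"travel":[0,0,15],"claw":44},{"rot":[0,0,0],"travel":[0,0,55],"claw":44},{"rot":[0,0,0],"travel":[0,0,100],"claw":44},{"rot":[0,0,0],"travel":[0,0,145],"claw":44},{"rot":[0,0,0],"travel":[0,0,172],"claw":44},{"rot":[0,0,0],"travel":[0,0,172],"claw":44},{"rot":[0,0,0],"travel":[0,0,172],"claw":44}]' 40
python3 - <<'E'
from h import *
snap('wrist','wN')
s=robot.read_state();print(s['position'],s['ft_force'],s['grip_width'])
im,X,Y,c=inhand('wN',.009,.0045,s)
print(c)
p=load('wN')[0]
cv2.imwrite('pics/wNw.png',cv2.resize(im,(600,600)))
cv2.imwrite('pics/wNr.png',cv2.resize(p[200:440,180:460],(700,600),interpolation=cv2.INTER_CUBIC))
E
```

```text
time: 24.1
position: [0.4863, -0.2512, 0.1782]
eef_rot: [-0.697, 0.699, -0.113, 0.113]
ft_force: [-0.4, 0.5, -1.4]
grip_width: 0.0455
[ 0.48564955 -0.25088446  0.17698727] [-0.3247792   0.55880922 -2.19416934] 0.04582957399929557
ring c [ 0.4837 -0.2502  0.025 ] inl 0.57 off tool x,z mm [-2.02041214  0.03947363] tool yaw -18.392026418753233
[ 0.48374479 -0.25020954]
```

View pics/wNw.png

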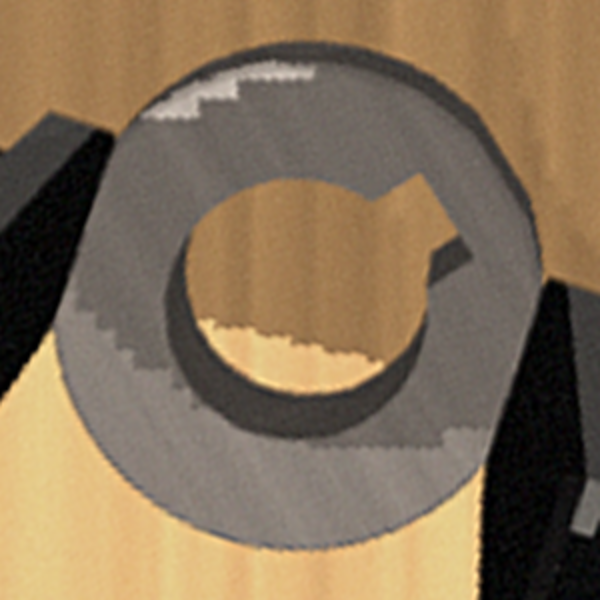

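View pics/wNr.png

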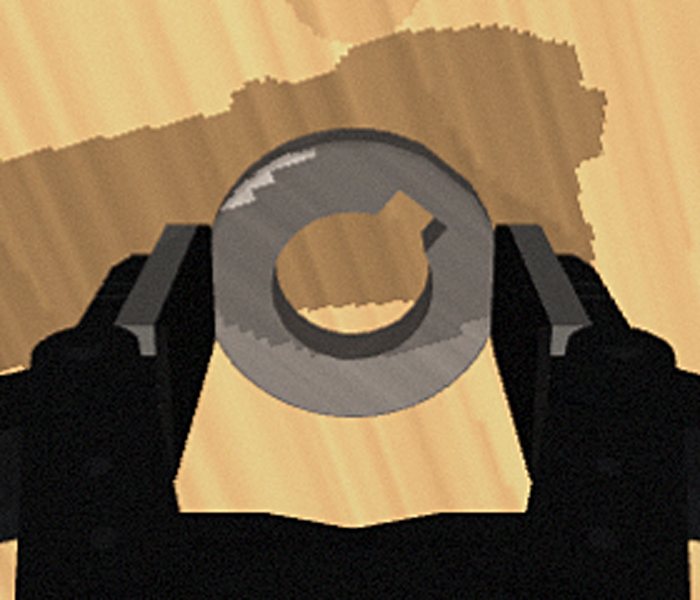

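```bash
python3 -m creep '[{"rot":[0,0,0],"travel":[3,43,0],"claw":44},{"rot":[0,0,0],"travel":[5,90,0],"claw":44},{"rot":[0,0,0],"travel":[7,138,0],"claw":44},{"rot":[0,0,0],"travel":[9,186,0],"claw":44},{"rot":[0,0,-0.05],"travel":[11,234,0],"claw":44},{"rot":[0,0,-0.1],"travel":[13,282,0],"claw":44},{"rot":[0,0,-0.12],"travel":[15,328,0],"claw":44},{"rot":[0,0,-0.12],"travel":[17,370,0],"claw":44},{"rot":[0,0,-0.12],"travel":[19.5,400,0],"claw":44},{"rot":[0,0,-0.12],"travel":[19.5,410.5,0],"claw":44},{"rot":[0,0,-0.12],"travel":[19.5,410.5,0],"claw":44},{"rot":[0,0,-0.12],"travel":[19.5,410.5,0],"claw":44}]' 40
python3 - <<'E'
from h import *
s=robot.read_state();print(s['position'],s['ft_force'],s['grip_width'],s['joints'][6])
q_=s['eef_rot'];M=Rr.from_quat(np.r_[q_[1:],q_[0]]).as_matrix();print(M.round(4),np.degrees(np.arctan2(M[1,0],M[0,0])))
E
```

```text
time: 25.35
position: [0.5047, 0.1578, 0.1759]
eef_rot: [-0.688, 0.692, -0.157, 0.153]
ft_force: [0.2, -1.0, -2.2]
grip_width: 0.0455
[0.50465458 0.15782624 0.1758755 ] [ 0.16201922 -1.01088772 -2.24170803] 0.04554367865391613 -1.0773629564364053
[[ 0.9038 -0.0058  0.4279]
 [-0.428  -0.0037  0.9038]
 [-0.0037 -1.     -0.0059]] -25.339118960598327
```

```bash
python3 -m creep '[{"rot":[0,0,0],"travel":[0.5,1.8,0],"claw":44},{"rot":[0,0,0],"travel":[0.5,1.8,-8],"claw":44},{"rot":[0,0,0],"travel":[0.5,1.8,-18],"claw":44},{"rot":[0,0,0],"travel":[0.5,1.8,-21],"claw":44},{"rot":[0,0,0],"travel":[0.5,1.8,-21],"claw":44},{"rot":[0,0,0],"travel":[0.5,1.8,-21],"claw":44}]' 40
python3 - <<'E'
from h import *
snap('wrist','wO')
s=robot.read_state();print(s['position'],s['ft_force'],s['torque'],s['grip_width'])
p=load('wO')[0]
cv2.imwrite('pics/wOw.png',cv2.resize(p[220:420,220:420],(600,600),interpolation=cv2.INTER_CUBIC))
E
```

```text
time: 25.95
position: [0.5051, 0.1597, 0.1548]
eef_rot: [-0.688, 0.692, -0.157, 0.153]
ft_force: [0.2, 0.7, -1.3]
grip_width: 0.0459
[0.50525228 0.15976204 0.15496848] [-0.99985494  0.5949961  -1.12636897] [ 0.01854335 -0.03289954  0.02554941] 0.04523678264798434
```

View pics/wOw.png

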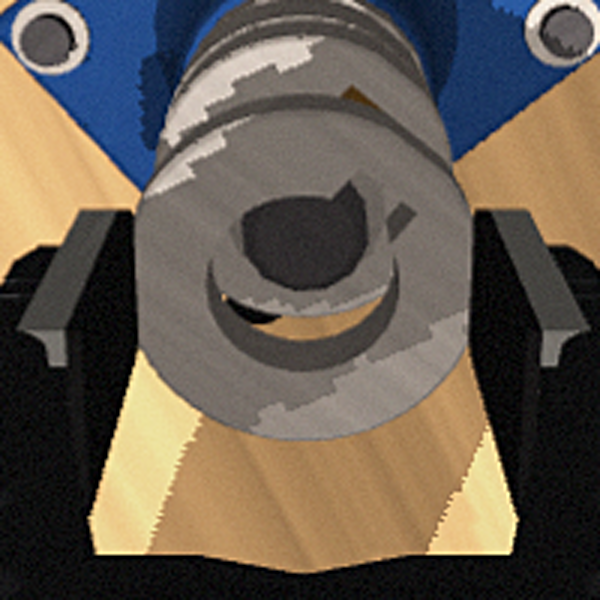

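```bash
python3 - <<'E'
from h import *
from scipy.optimize import minimize
def low(f,pxrow,pxcol,z,r):
    p,d,V,K=load(f); t=np.linspace(0,2*np.pi,721)
    def g(c):
        uv=proj(np.stack([c[0]+r*np.cos(t),c[1]+r*np.sin(t),0*t+z],-1),V,K);return [uv[:,1].max()-pxrow,(uv[:,0].max()+uv[:,0].min())/2-pxcol]
    return least_squares(g,[.505,.16],diff_step=1e-4).x
u=np.array([np.cos(np.radians(64.7)),np.sin(np.radians(64.7))])
cr=lambda a:220+a/3-.5+.17
zb=.155-.0052
A=low('wO',cr(291),cr(306),.1475,.009)
B=low('wO',cr(340),cr(302),zb,.01325)
C=low('wO',cr(440),cr(302),zb+.009,.025)
print('thread',A,'bore',B,'outer',C,'toolz diff bore',(A-B)@u,'outer',(A-C)@u)
zb=.1498-.0045;A=low('wK',cr(321),cr(308),.1475,.009);B=low('wK',cr(349),cr(303),zb,.01325);C=low('wK',cr(472),cr(303),zb+.014,.025)
u=np.array([np.cos(np.radians(71.5)),np.sin(np.radians(71.5))])
print('medium',A,B,C,(A-B)@u,(A-C)@u)
E
python3 -c "
import cv2
p=cv2.imread('pics/wO.png');cv2.imwrite('pics/wO2.png',cv2.resize(p[280:345,275:365],(720,520),interpolation=cv2.INTER_CUBIC))"
```

```text
thread [0.5043448  0.16130311] bore [0.50274274 0.15926353] outer [0.50314104 0.1600324 ] toolz diff bore 0.0025286088346408637 outer 0.0016632640772916677
medium [0.50470609 0.16158709] [0.50355965 0.16045149] [0.50383524 0.16105715] 0.0014406885677337984 0.0007788729780690334
```

View pics/wO2.png

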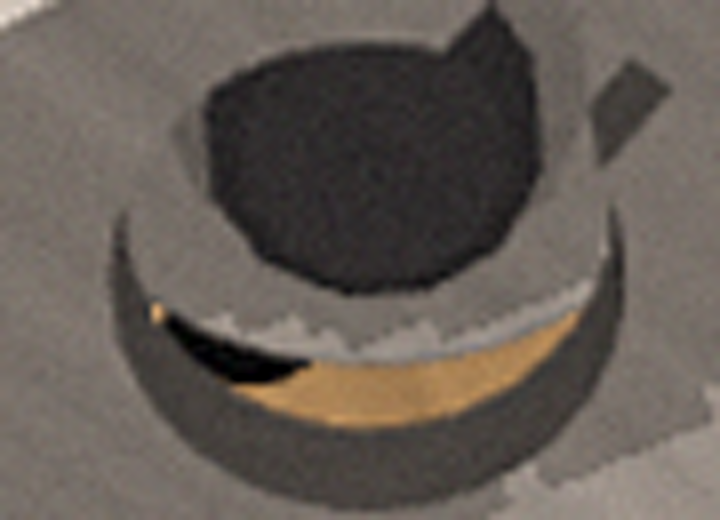

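```bash
python3 -m creep '[{"rot":[0,0,0],"travel":[0.5,1.1,0],"claw":44},{"rot":[0,0,0],"travel":[0.5,1.1,-4],"claw":44},{"rot":[0,0,0],"travel":[0.5,1.1,-7],"claw":44},{"rot":[0,0,0],"travel":[0.5,1.1,-9],"claw":44},{"rot":[0,0,0],"travel":[0.5,1.1,-10],"claw":44},{"rot":[0,0,0],"travel":[0.5,1.1,-10],"claw":44}]' 40;python3 -m creep '[{"rot":[0,0,0],"travel":[0,0,-1],"claw":44},{"rot":[0,0,0],"travel":[0,0,-2],"claw":44},{"rot":[0,0,0],"travel":[0,0,-3],"claw":44},{"rot":[0,0,0],"travel":[0,0,-3],"claw":44}]' 40
python3 -c "
from h import *
s=robot.read_state();print(s['position'],s['ft_force'],s['torque'])"
```

```text
time: 26.6
position: [0.5057, 0.1609, 0.1448]
eef_rot: [-0.688, 0.692, -0.157, 0.153]
ft_force: [-0.2, 0.6, -0.9]
grip_width: 0.0458
time: 27.0
position: [0.5058, 0.1611, 0.1418]
eef_rot: [-0.688, 0.691, -0.157, 0.153]
ft_force: [0.7, 1.3, -1.4]
grip_width: 0.046
[0.50584894 0.16114366 0.14181113] [ 0.69937839  1.28260619 -1.41030384] [ 0.24211707 -0.19418059 -0.05452057]
```

```bash
python3 -m creep '[{"rot":[0,0,0],"travel":[0.2,0.5,0],"claw":44},{"rot":[0,0,0],"travel":[0.2,0.5,-1],"claw":44},{"rot":[0,0,0],"travel":[0.2,0.5,-2],"claw":44},{"rot":[0,0,0],"travel":[0.2,0.5,-2],"claw":44}]' 40
python3 - <<'E'
from h import *
snap('wrist','wP')
s=robot.read_state();print(s['position'],s['ft_force'],s['torque'],s['grip_width'])
p=load('wP')[0]
cv2.imwrite('pics/wPw.png',cv2.resize(p[220:420,220:420],(600,600),interpolation=cv2.INTER_CUBIC))
E
```

```text
time: 27.4
position: [0.5059, 0.1614, 0.1396]
eef_rot: [-0.688, 0.692, -0.157, 0.153]
ft_force: [0.3, 0.1, -0.4]
grip_width: 0.0457
[0.50592309 0.1615032  0.13965609] [-0.24826604  0.00648923 -0.97168251] [0.00636326 0.01092463 0.02879793] 0.04580521014197775
```

View pics/wPw.png

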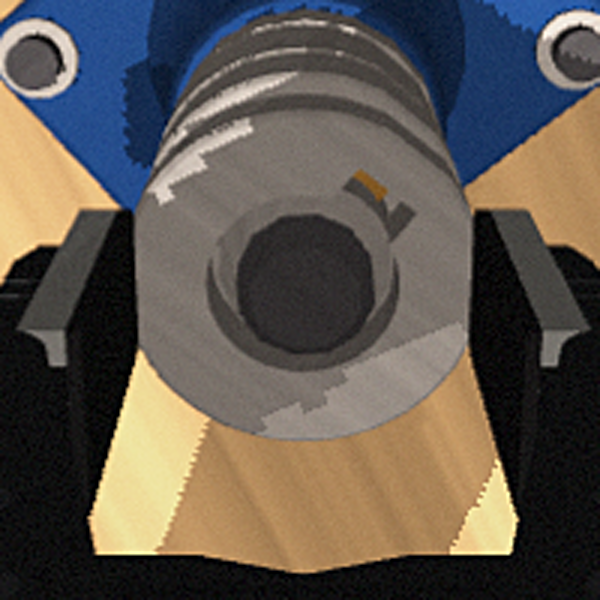

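```bash
python3 -m creep '[{"rot":[0,0,0],"travel":[0,0,-1],"claw":44},{"rot":[0,0,0],"travel":[0,0,-2],"claw":44},{"rot":[0,0,0],"travel":[0,0,-3],"claw":44},{"rot":[0,0,0],"travel":[0,0,-3],"claw":44}]' 40;python3 -m creep '[{"rot":[0,0,0],"travel":[0,0,-1],"claw":44},{"rot":[0,0,0],"travel":[0,0,-2],"claw":44},{"rot":[0,0,0],"travel":[0,0,-3],"claw":44},{"rot":[0,0,0],"travel":[0,0,-3],"claw":44}]' 40
python3 -c "
from h import *
s=robot.read_state();print(s['position'],s['ft_force'],s['torque'])"
```

```text
time: 27.85
position: [0.5059, 0.1615, 0.1365]
eef_rot: [-0.688, 0.692, -0.157, 0.153]
ft_force: [0.6, 0.1, -0.1]
grip_width: 0.0458
time: 28.25
position: [0.5059, 0.1615, 0.1334]
eef_rot: [-0.688, 0.691, -0.157, 0.153]
ft_force: [1.4, -0.4, -0.4]
grip_width: 0.0457
[0.50586355 0.16152225 0.13336997] [ 1.39559095 -0.35724972 -0.43833662] [ 0.08856539 -0.00575062 -0.00936712]
```

```bash
python3 -m creep '[{"rot":[0,0,0],"travel":[0,0,-1],"claw":44},{"rot":[0,0,0],"travel":[0,0,-2],"claw":44},{"rot":[0,0,0],"travel":[0,0,-3],"claw":44},{"rot":[0,0,0],"travel":[0,0,-3],"claw":44}]' 40;python3 -m creep '[{"rot":[0,0,0],"travel":[0,0,-0.5],"claw":44},{"rot":[0,0,0],"travel":[0,0,-1],"claw":44},{"rot":[0,0,0],"travel":[0,0,-1.5],"claw":44},{"rot":[0,0,0],"travel":[0,0,-1.5],"claw":44}]' 40
python3 -c "
from h import *
s=robot.read_state();print(s['position'],s['ft_force'],s['torque'])"
```

```text
time: 28.65
position: [0.5058, 0.1615, 0.1302]
eef_rot: [-0.688, 0.692, -0.157, 0.153]
ft_force: [-1.0, 0.5, -0.8]
grip_width: 0.0456
time: 29.05
position: [0.5059, 0.1616, 0.1293]
eef_rot: [-0.688, 0.692, -0.157, 0.153]
ft_force: [-2.4, -0.6, 4.4]
grip_width: 0.0457
[0.50591527 0.16159239 0.129349  ] [-2.40332028 -0.64860494  4.42259011] [-0.17437356  0.38536409  0.00283962]
```

```bash
python3 -m creep '[{"rot":[0,0,0],"travel":[0,0,-0.5],"claw":44},{"rot":[0,0,0],"travel":[0,0,-1],"claw":44},{"rot":[0,0,0],"travel":[0,0,-1],"claw":44}]' 40;  python3 -m creep '[{"rot":[0,0,0],"travel":[0,0,0],"claw":50},{"rot":[0,0,0],"travel":[0,0,0],"claw":58},{"rot":[0,0,0],"travel":[0,0,0],"claw":66},{"rot":[0,0,0],"travel":[0,0,0],"claw":66},{"rot":[0,0,0],"travel":[0,0,15],"claw":66},{"rot":[0,0,0],"travel":[0,0,55],"claw":66},{"rot":[0,0,0],"travel":[0,0,80],"claw":66},{"rot":[0,0,0],"travel":[-20,-40,80],"claw":66},{"rot":[0,0,0],"travel":[-40,-85,80],"claw":66},{"rot":[0,0,0],"travel":[-50,-110,80],"claw":66},{"rot":[0,0,0],"travel":[-50,-110,80],"claw":66},{"rot":[0,0,0],"travel":[-50,-110,80],"claw":66}]' 40
python3 - <<'E'
from h import *
snap('side','sQ');snap('top','tQ');snap('wrist','wQ')
p=load('sQ')[0];a=cv2.resize(p[200:330,195:325],(400,400),interpolation=cv2.INTER_CUBIC)
p=load('wQ')[0];b=cv2.resize(p,(400,400))
cv2.imwrite('pics/Q.png',np.hstack([a,b]))
for f in('sQ','tQ','wQ'):
    W=cloud(f);r=np.hypot(W[...,0]-.506,W[...,1]-.161);m=(r>.017)&(r<.023)&(W[...,2]>.07)
    # tilt: plane fit
    P=W[m&(W[...,2]>.12)]
    print(f,m.sum(),np.nanpercentile(W[m][:,2],[10,50,75,90]).round(4) if m.sum() else '')
    if len(P)>30:
        A=np.c_[P[:,:2]-[.506,.161],np.ones(len(P))];print(np.linalg.lstsq(A,P[:,2],rcond=None)[0].round(4))
E
```

```text
time: 29.35
position: [0.5059, 0.1616, 0.1292]
eef_rot: [-0.688, 0.692, -0.157, 0.153]
ft_force: [-2.4, -1.9, 10.2]
grip_width: 0.0456
time: 30.55
position: [0.4565, 0.0516, 0.2103]
eef_rot: [-0.688, 0.692, -0.156, 0.154]
ft_force: [-0.1, -0.8, 0.5]
grip_width: 0.0662
sQ 261 [0.0753 0.1319 0.1325 0.1331]
[-0.0082 -0.0028  0.1319]
tQ 195 [0.1305 0.1324 0.1332 0.1345]
[-0.0062 -0.0013  0.1323]
wQ 2622 [0.1317 0.1326 0.1331 0.1335]
[-0.0017 -0.0021  0.1326]
```

View pics/Q.png

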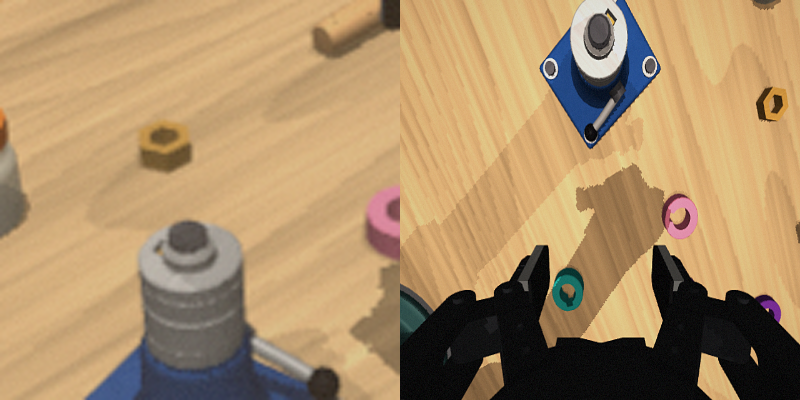

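View pics/tQ.png

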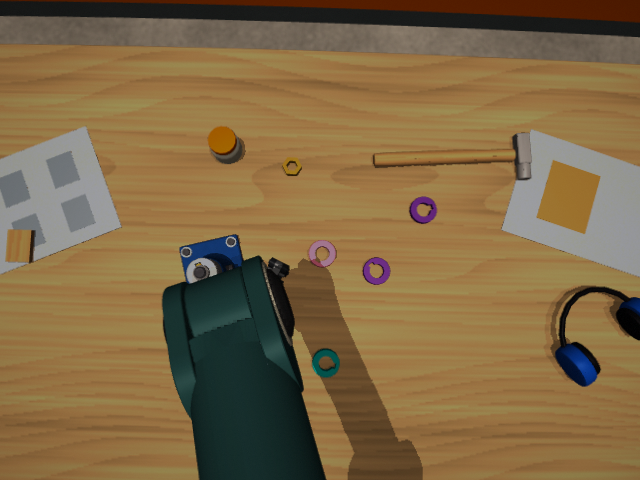

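The stack's top face measures 132–133 mm against 133 mm expected, and it is level. The nut, jar, hammer and look-alikes sit at the same pixels as at the start. Handing in.

```bash
python3 -c "
from h import *
print(robot.close_job())"
```

```text
the job is handed in; nothing more can be done
None
```

All three steel collars are on the arbor in the order asked: thick against the shoulder, then medium, then thin. All are let go of, and I handed the job in at about 31 s of the 72 s allowed.

- **Fit:** I lined each keyway up with the key from the wrist pictures before lowering, so none landed on the end of the key and no turning was needed. Each collar was guided down in the gripper until it touched at its expected seat height. The last press on each read 7.5–10 N at the wrist, well under the 60 N limit.
- **Last checks:** After release, the top face of the stack measured 132–133 mm in all three cameras (133 mm expected) and level to within about half a degree. The pictures show three stacked collars with the gripper clear. The nut, jar, hammer and coloured look-alikes are at the same spots in the top view as at the start.
- **Disagreements:** The top and wrist cameras differed by up to about 3 mm sideways, so I centred each collar by the view of the shaft and by feel. The thin one touched the shaft lightly (about 1.5 N) on the way on, and a 0.5 mm shift freed it. The gripper read 46–49 mm on the 50 mm collars, least on the thin one, but none slipped.

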